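Move the lift-off guard to the loaded tube mixer and start it

TASK

The two tube mixers share one clear guard cover, and it is on the empty one. Squeeze its two finger tabs together to draw in the sprung hinge pins, lift the cover off, lay it the same way on the mixer that holds the tubes, shut flat on the deck with both hinge pins sprung fully out into that mixer's ears, and only then press that mixer's start key fully in and let go. Leave the empty mixer's key alone, and do not knock over or shove the orange-lidded cup or the dropper bottle.

Things in the scene. Friction and masses are not known exactly. Their poses are not given: they have to be found in the camera images.
- cover_tabs (a point): midpoint between the guard cover's two finger tabs, at gripping height, 25 mm above the cover plate along its normal. Axes: y along the hinge, tab to tab (grip along y); while the cover lies shut, z is vertical and x level, away from the mixer's front, and the plate is pitched 27 deg, its normal (-0.454, 0, 0.891) in these axes. Tab tops are 13 mm above this point along the normal
- cover_mid (a point): centre of the cover plate, a clear panel in a grey frame, 122 (up the slope) x 136 x 8 mm; same axes. With hinge parts and pins it weighs about 0.2 kg, its centre of mass about 20 mm down the slope from the tabs
- cover_hinge (a point): centre of the cover's hinge axis, at its upper edge; same axes; cover_tabs lies at (-0.0358, 0, -0.0003) m from it. Two steel barrels, 16 mm diameter, reach to 86 mm either side of it along y; the 7 mm pins stand 9 mm out of them when free and are 3 mm inside them when fully drawn in
- pin_left (a joint): draw of the sprung hinge pin on the cover's +y side: 0 fully out, 0.012 fully in (m). It is one piece with the +y finger tab, a steel plate 34 mm long up the slope, 35 mm high off the cover, 6 mm thick, which slides inwards along y against a spring (3 N at first, 7 N at the stop). Outer faces of the two tabs: 62 mm apart when free, 38 mm when fully squeezed
- pin_right (a joint): the same for the pin and tab on the cover's -y side
- mixer_empty: the empty tube mixer (no tubes on its disc; carries the cover at the start), same as mixer_loaded. Origin: centre of its underside, z up, front towards -x. Fixed
- mixer_loaded: the tube mixer with three capped tubes on its disc. 230 mm deep (x), 216 wide (y), 278 high, fixed; origin: centre of its underside, z up, front towards -x. Its deck slopes up at 27 deg from front (-x) to a column whose grey control head overhangs the hinge end of the deck, so a gripper coming straight down there strikes it; come along the deck normal, (-0.454, 0, 0.891)
- mixer_empty_hinge (a point): centre of the empty mixer's hinge line; as mixer_loaded_hinge
- mixer_loaded_hinge (a point): centre of the hinge line, at (0.040, 0, 0.128) m in the mixer's axes, y along it. The cover is home when cover_hinge is here with the same axes. 93 mm above it and 18 mm in front is the lower front edge of the head. At each end is a U saddle for the barrel end, 19 mm wide, flared to 29 mm at its mouth, and outside it an ear with a 12 mm hole for the pin
- mixer_loaded_deck (a point): centre of the loaded mixer's deck, in its surface. Cover off or on: along the deck normal, pins drawn in; the ears end 18 mm above the hinge line, so 40 mm up the cover is clear of them. Barrel ends have 3 mm play to the ears along y, ears chamfered 5 mm. Saddle and ears let the cover go down if it is within 3 mm
- key_loaded_top (a point): centre of the top of the loaded mixer's start key, a grey round button, 24 mm diameter, standing 8 mm out of a black housing near the lower front edge of the sloped deck. Pressed along (0.454, 0, -0.891) in the mixer's axes; travel 6 mm, 5 N when fully in, springs back
- key_loaded (a joint): start key of the loaded mixer: 0 out, 0.006 fully in (m)
- key_empty (a joint): start key of the empty mixer, at the same place on it; to be left alone
- cup_mid (a point): centre of the orange-lidded specimen cup, 55 mm diameter, 72 mm high, standing loose on the table, to the right of the mixers
- bottle_mid (a point): centre of the brown dropper bottle with black top, 33 mm diameter, 106 mm high, standing loose near the cup

How it is judged:
By the outcome, as a careful person would: the job done as asked, in the order asked, and still so for the second after the job is handed in, with the robot touching nothing.
It also fails if it takes over 58 s, if anything falls off the work surface, if the arm or the gripper's body presses on something with over 40 N, if the wrist force passes 120 N, or if a joint passes its speed limit or range.

ROBOT

A 7-joint arm with a two-finger parallel gripper is mounted at the origin on a cart in front of the work surface, level with it; the furniture and walls round the work are solid. World frame = base frame: x ahead of the robot, y to its left, z up, the work surface at z = 0. Lengths are in m, angles in rad, forces in N, time in s.
With the tool pointing down it reaches from about 0.4 to 0.85 m from the base axis. Payload 4.5 kg.
Tool frame: the origin (TCP) lies between the finger pads; the fingertips stand 25 mm ahead of it and the grasp point (between the pads) lies 6 mm ahead of it (r.tips_ahead is the distance from the TCP to the fingertips, in m); z points along the fingers, y is the direction in which the jaws open and shut (so a half turn about z gives the same grasp; the last joint's range is limited). The gripper opens to 88 mm and grips with 3 to 60 N. Pads are 18 mm wide; open, the fingers measure 123 mm over their backs; the gripper's body (75 mm by 187 mm) begins 45 mm behind the grasp point.
Start: joints at [-1.08, 0.689, -0.195, 1.565, 0.157, 0.902, -0.215], TCP at [0.276, 0.561, 0.264] pointing down, gripper open.
Joint ranges: [-3.01, 3.01], [-0.46, 2.08], [-1.47, 1.51], [0.13, 2.56], [-1, 4.14], [0.04, 2.09], [-2.66, 2.66]. Speed limits (rad/s): [2.57, 2.57, 3.14, 3.14, 3.14, 3.14, 3.14].

INTERFACE

Orientations are given as a unit quaternion [x, y, z, w].
In Python, from plant import r, imaging gives the robot as it stands.
- The arm moves only by the tool send_rows, never from a script. Its argument "moves" is one flat list of numbers, 6 for each row, row after row: the shift along the tool's x, y, z in m, then the turn, a rotation vector about the tool's x, y, z in degrees. A call has exactly 5 rows; each row is the pose to reach, as a shift and turn from the pose measured when the call began, along the tool's axes at that moment; what a row does not reach only later rows make up. A row lasts 1/12 s, in which the tool goes at most 41.7 mm and 7.16 degrees, less where a joint would pass 70% of its speed; a pose out of reach is approached as far as the arm can. A call with a gripper value outside its range is refused whole. "claw" is the closure, from -1 (fully open) to 1 (shut), so that 0 is half open, set as the call begins (left out, the last holds). The fingers move at their own pace and stop on an object; "grip_force" is the grip in N (left out, the last holds). Time passes only in rows, so rows that repeat a pose let the fingers close, or fill a call up. It gives the time, the measured TCP pose, the force and the opening at its end, in the units of the state.
- r.get_state(): the state, without advancing time (a new reading comes with each control period).
- imaging.snapshot(name): name is "scene" or "side" or "wrist"; returns a dict with "image" (400x640x3 uint8, red, green, blue), "depth" (400x640 float32, m along the optical axis (not along the pixel's ray), 0 where there is no reading), "mtx" (3x3 intrinsics, pixels), "rvec" (rotation vector, rad) and "tvec" (3), from world to camera coordinates, as OpenCV has them. Camera axes: x right, y down, z forward; pixel columns grow to the right and rows downward; lengths in m; the calibration is good to about 2 mm. A picture is of the moment at which its call begins.
- r.finish_job(): hands the job in, once; it reports no verdict.
Trained networks look in a picture, given as the dict that the camera call returned (one of the last four; its "shot" number tells which), for a name from the list of things; names that differ only in an ending like _2 or _b are one class to them, and where a whole thing is asked for, a point or a joint stands for the part that bears it (a point fixed in the world has none). Each returns a list of dicts, best first, with "score" (0 to 1); they miss things now and then, are a little off and sometimes report something else, mostly with a low value. They report only what shows in the picture. A call takes as long as a camera call.
- imaging.look_for(query, picture): "box" ([centre column, centre row, width, height] as shares, 0 to 1, of the picture: columns of its width, rows of its height, round what is visible of it).
- imaging.silhouettes(query, picture): "pixels" (400x640 bool, what is visible of it) and "box" ([centre column, centre row, width, height] as shares, 0 to 1, of the picture: columns of its width, rows of its height, round what is visible of it).
- imaging.pinpoint(query, picture): "point" ([column, row] as shares, 0 to 1, of the picture: columns of its width, rows of its height: a listed point, or the origin of a listed thing).
The state is a dict: "clock": time; "q": joint angles; "qd": joint speeds; "joint_torque": joint torques, N m; "tool_pos": TCP position; "eef_rot": TCP orientation; "contact_force": force on the tool from outside, world axes, zero at the start; "moment": the same for the moment, N m; "opening": opening from 0.0 (shut) to 1.0 (fully open).
Only numpy, scipy, OpenCV 4.12 (cv2) and the standard library are available. Lean on these libraries where they do the work, as an engineer would, in place of code of your own. Each camera call takes 0.05 s, during which the arm holds its last target.

## Working session

There is one attempt and no reset: what is moved stays moved. The work goes in short steps, Python scripts to look and compute and a tool call to move; the robot and the scene stay as the last step left them, time stands still between calls to the robot, and variables do not carry over. Pictures are saved under pics/ and viewed, and the job is handed in when it is done.

Besides the shell and the picture viewer there is one more tool, called as name(argument=value, ...) on one line, values as JSON. send_rows: Moves the arm, as the interface text tells. Its arguments: {"type":"object","properties":{"moves":{"type":"array"},"claw":{"type":"number"},"grip_force":{"type":"number"}},"required":["moves"]}

```bash
mkdir -p pics; ls; cat > h.py <<'E'
import numpy as np, cv2
from scipy.spatial.transform import Rotation as R
from plant import r, imaging
def snap(n,f=None):
    p=imaging.snapshot(n)
    if f: cv2.imwrite('pics/'+f,cv2.cvtColor(p['image'],cv2.COLOR_RGB2BGR))
    return p
def cam(p):
    Rm,_=cv2.Rodrigues(np.array(p['rvec'],float)); return Rm,np.array(p['tvec'],float).reshape(3),np.array(p['mtx'],float)
def proj(p,X):
    Rm,t,K=cam(p); c=K@(Rm@np.array(X)+t); return c[:2]/c[2]
def back(p,u,v,d=None):
    Rm,t,K=cam(p)
    if d is None: d=float(p['depth'][int(round(v)),int(round(u))])
    return Rm.T@(d*np.linalg.solve(K,[u,v,1])-t)
def ray(p,u,v):
    Rm,t,K=cam(p); return -Rm.T@t, Rm.T@np.linalg.solve(K,[u,v,1])
def tri(l):
    A=np.zeros((3,3));b=np.zeros(3)
    for o,d in l:
        d=d/np.linalg.norm(d);M=np.eye(3)-np.outer(d,d);A+=M;b+=M@o
    X=np.linalg.solve(A,b)
    return X,[np.linalg.norm(np.cross(X-o,d/np.linalg.norm(d))) for o,d in l]
E
python3 - <<'E'
from h import *
s=r.get_state();print(s)
for n in ['scene','side','wrist']:
    p=snap(n,n+'0.png'); 
    Rm,t,K=cam(p);print(n,'cam at',-Rm.T@t,'fwd',Rm[2])
    for q in ['cover_tabs','cover_mid','cover_hinge','mixer_empty','mixer_loaded','mixer_empty_hinge','mixer_loaded_hinge','mixer_loaded_deck','key_loaded_top','cup_mid','bottle_mid']:
        l=imaging.pinpoint(q,p)
        print(q,[(round(a['score'],2),[round(a['point'][0]*640),round(a['point'][1]*400)]) for a in l[:3]])
E
```

```text
pics
{'clock': 0.0, 'q': array([-1.08023153,  0.68996802, -0.19450892,  1.56631985,  0.15730297,
        0.90252558, -0.21513269]), 'qd': array([ 0.00048409, -0.00020832,  0.00081049,  0.00188441,  0.00107669,
        0.00025589, -0.0003858 ]), 'joint_torque': array([-5.97078324e-04, -5.27569556e+01, -1.26693103e+00, -1.53432727e+01,
       -5.26281714e-02,  6.85864637e-03,  1.73814083e-04]), 'tool_pos': array([0.27544326, 0.56038207, 0.26292629]), 'eef_rot': array([ 2.26379396e-01,  9.74038774e-01, -9.04259409e-04, -1.36803413e-04]), 'contact_force': array([-0.03593319,  0.16853394,  0.37325408]), 'moment': array([ 0.01910843, -0.01844179, -0.02000753]), 'opening': 1.0041472680793}
scene cam at [-0.25912517 -0.99861555  1.0355682 ] fwd [ 0.50121318  0.61310754 -0.61064268]
cover_tabs [(0.76, [270, 148])]
cover_mid [(0.59, [423, 271]), (0.55, [268, 157])]
cover_hinge [(0.68, [281, 141]), (0.61, [272, 145])]
mixer_empty [(0.87, [273, 177])]
mixer_loaded [(0.87, [357, 234])]
mixer_empty_hinge [(0.88, [277, 141]), (0.5, [271, 144])]
mixer_loaded_hinge [(0.67, [369, 201])]
mixer_loaded_d
[... 299 characters left out ...]
.7, [321, 215]), (0.25, [412, 250])]
cover_hinge [(0.85, [283, 147])]
mixer_empty [(0.94, [273, 185]), (0.26, [275, 149])]
mixer_loaded [(0.69, [345, 227])]
mixer_empty_hinge [(0.73, [371, 265]), (0.7, [284, 148])]
mixer_loaded_hinge [(0.75, [360, 185])]
mixer_loaded_deck []
key_loaded_top [(0.46, [322, 213]), (0.28, [369, 263])]
cup_mid [(0.77, [413, 251])]
bottle_mid [(0.62, [369, 266]), (0.59, [350, 200])]
wrist cam at [0.20286247 0.59568782 0.38410283] fwd [ 0.2791784  -0.13769098 -0.95031606]
cover_tabs []
cover_mid []
cover_hinge []
mixer_empty [(0.55, [232, 398])]
mixer_loaded []
mixer_empty_hinge []
mixer_loaded_hinge []
mixer_loaded_deck []
key_loaded_top []
cup_mid []
bottle_mid []
```

View pics/scene0.png

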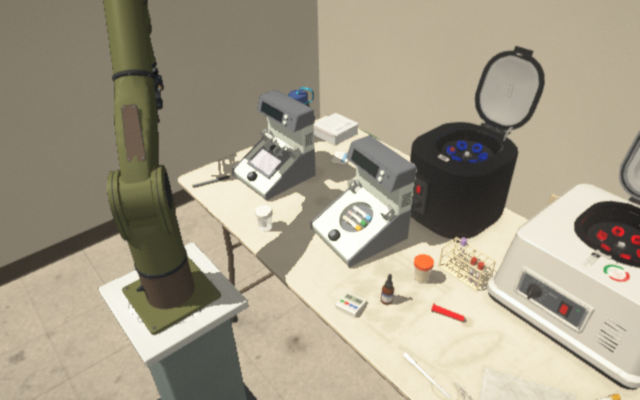

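View pics/side0.png

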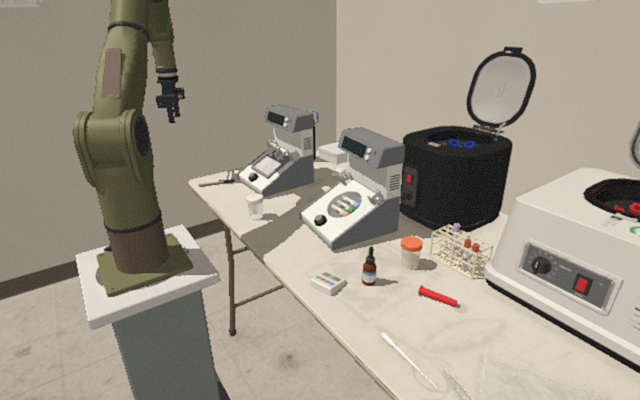

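View pics/wrist0.png

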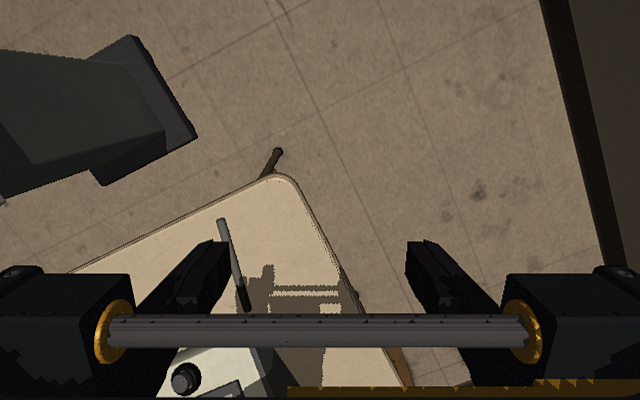

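```bash
python3 - <<'E'
from h import *
P={n:snap(n) for n in ['scene','side']}
C={'cover_tabs':((270,148),(273,149)),'cover_hinge':((281,141),(283,147)),'mixer_empty':((273,177),(273,185)),'mixer_loaded':((357,234),(345,227)),'l_hinge':((369,201),(360,185)),'e_hinge':((277,141),(284,148)),'key':((333,232),(322,213)),'cup':((426,274),(413,251)),'bottle':((391,289),(369,266))}
for k,(a,b) in C.items():
    X,e=tri([ray(P['scene'],*a),ray(P['side'],*b)]);print(k,X.round(3),np.round(e,4), back(P['scene'],*a).round(3),back(P['side'],*b).round(3))
E
```

```text
cover_tabs [0.529 0.244 0.149] [0.0049 0.0049] [0.545 0.278 0.125] [0.565 0.305 0.128]
cover_hinge [0.589 0.269 0.14 ] [0.001 0.001] [0.608 0.299 0.119] [0.614 0.313 0.124]
mixer_empty [ 0.555  0.299 -0.018] [0.0036 0.0036] [0.498 0.202 0.06 ] [0.486 0.168 0.044]
mixer_loaded [ 0.567 -0.152 -0.008] [0.0012 0.0012] [ 0.513 -0.209  0.061] [ 0.492 -0.245  0.059]
l_hinge [ 0.58  -0.193  0.144] [0.0051 0.0051] [ 0.605 -0.163  0.112] [ 0.623 -0.15   0.12 ]
e_hinge [0.606 0.307 0.12 ] [0.0086 0.0086] [0.601 0.314 0.115] [0.618 0.312 0.12 ]
key [ 0.458 -0.172  0.08 ] [0.0064 0.0064] [ 0.467 -0.152  0.058] [ 0.494 -0.129  0.053]
cup [ 0.524 -0.464  0.084] [0.001 0.001] [ 0.558 -0.44   0.041] [ 0.553 -0.441  0.061]
bottle [ 0.429 -0.425  0.06 ] [0.0038 0.0038] [ 0.439 -0.42   0.051] [ 0.427 -0.421  0.056]
```

The pictures show the empty mixer with the cover at about (270,150) in both views and the loaded one at about (360,200). The bottle is near (388,290) and the cup near (424,265). Next I'll estimate yaw and pose from depth.

```bash
python3 - <<'E'
from h import *
s=r.get_state();Rt=R.from_quat(s['eef_rot']).as_matrix()
p=snap('wrist');Rm,t,K=cam(p);c=-Rm.T@t
print('cam in tool',Rt.T@(c-s['tool_pos']),'axes in tool\n',(Rt.T@Rm.T).round(3),K)
def cloud(p,m):
    v,u=np.nonzero(m&(p['depth']>0));d=p['depth'][v,u];Rm,t,K=cam(p)
    return (np.linalg.inv(K)@np.vstack([u*d,v*d,d])-t[:,None]).T@Rm
for n in ['scene','side']:
    p=snap(n)
    for q in ['mixer_empty','mixer_loaded']:
        l=imaging.silhouettes(q,p)
        for a in l[:2]:
            X=cloud(p,a['pixels']);print(n,q,a['score'],a['box'],len(X),X.min(0).round(3),X.max(0).round(3),np.median(X,0).round(3))
            # RANSAC planes with ~27deg tilt
            rng=np.random.default_rng(0)
            best=None
            for i in range(3000):
                a3=X[rng.choice(len(X),3,False)];nn=np.cross(a3[1]-a3[0],a3[2]-a3[0]);L=np.linalg.norm(nn)
                if L<1e-6: continue
                nn/=L; nn*=np.sign(nn[2])
                if abs(nn[2]-.891)>.03: continue
                k=(abs((X-a3[0])@nn)<.003).sum()
                if best is None or k>best[0]: best=(k,nn,a3[0])
            if best:
                k,nn,o=best
                for _ in range(3):
                    I=X[abs((X-o)@nn)<.004];o=I.mean(0);nn=np.linalg.svd(I-o,full_matrices=False)[2][2];nn*=np.sign(nn[2])
                print('  deck',len(I),nn.round(3),'yaw',np.degrees(np.arctan2(-nn[1],-nn[0])).round(1),'tilt',np.degrees(np.arccos(nn[2])).round(1),o.round(3),I.min(0).round(3),I.max(0).round(3))
E
```

```text
cam in tool [ 0.08065768 -0.00093161 -0.12034847] axes in tool
 [[ 0.001 -0.95  -0.311]
 [ 1.     0.001 -0.001]
 [ 0.001 -0.311  0.95 ]] [[326.96440361   0.         317.71220657]
 [  0.         326.96440361 194.84342224]
 [  0.           0.           1.        ]]
scene mixer_empty 0.8 [0.4295, 0.3596, 0.1309, 0.2697] 4783 [ 0.431  0.162 -0.534] [1.302 1.334 0.283] [0.587 0.209 0.128]
  deck 941 [-0.458 -0.011  0.889] yaw 1.4 tilt 27.3 [0.507 0.258 0.066] [0.433 0.164 0.023] [0.657 0.388 0.147]
scene mixer_empty 0.36 [0.4237, 0.3869, 0.0767, 0.1122] 1082 [0.473 0.182 0.055] [0.614 0.366 0.151] [0.538 0.263 0.091]
  deck 626 [-0.446 -0.012  0.895] yaw 1.5 tilt 26.5 [0.524 0.269 0.083] [0.476 0.199 0.057] [0.594 0.366 0.117]
scene mixer_loaded 0.6 [0.5694, 0.5025, 0.1684, 0.3325] 8506 [ 0.435 -0.287 -0.473] [1.629 0.839 0.283] [ 0.591 -0.2    0.101]
  deck 2370 [-0.45   0.058  0.891] yaw -7.3 tilt 27.0 [ 0.533 -0.17   0.074] [ 0.435 -0.282  0.026] [ 0.663 -0.045  0.145]
scene mixer_loaded 0.35 [0.4291, 0.3651, 0.1275, 0.2692] 4618 [ 0.433  0.162 -0.523] [1.197 1.329 0.283] [0.588 0.208 0.132]
  deck 929 [-0.462 -0.012  0.887] yaw 1.5 tilt 27.6 [0.507 0.256 0.067] [0.433 0.164 0.023] [0.657 0.388 0.147]
side mixer_empty 0.87 [0.432, 0.378, 0.1219, 0.229] 3763 [ 0.386  0.058 -0.258] [1.095 1.329 0.281] [0.593 0.186 0.126]
  deck 679 [-0.477 -0.016  0.879] yaw 1.9 tilt 28.5 [0.507 0.248 0.068] [0.436 0.163 0.027] [0.668 0.384 0.156]
side mixer_loaded 0.86 [0.5514, 0.4655, 0.1663, 0.299] 8123 [ 0.437 -0.288 -0.239] [1.64  1.288 0.281] [ 0.595 -0.223  0.103]
  deck 2212 [-0.451  0.056  0.891] yaw -7.1 tilt 27.0 [ 0.536 -0.174  0.076] [ 0.437 -0.283  0.027] [ 0.746 -0.047  0.181]
side mixer_loaded 0.18 [0.4262, 0.4014, 0.0691, 0.0877] 718 [0.481 0.2   0.056] [0.604 0.354 0.147] [0.542 0.256 0.093]
  deck 477 [-0.457 -0.009  0.889] yaw 1.2 tilt 27.2 [0.526 0.266 0.085] [0.481 0.205 0.059] [0.591 0.346 0.121]
```

```bash
cat >> h.py <<'E'
def axes(yaw):  # mixer axes in world
    return R.from_euler('z',yaw,degrees=True).as_matrix()
def toolR(yaw,pitch=27):  # tool z = -normal, tool y = +mixer y
    a=np.radians(pitch);M=axes(yaw)
    z=M@[np.sin(a),0,-np.cos(a)];y=M@[0,1,0];return np.column_stack([np.cross(y,z),y,z])
def plan(pos,Rg,n=5,p0=None,R0=None):
    s=r.get_state()
    p0=s['tool_pos'];R0=R.from_quat(s['eef_rot']).as_matrix()
    d=R0.T@(np.array(pos)-p0);w=R.from_matrix(R0.T@Rg).as_rotvec(degrees=True)
    print('clock',round(s['clock'],2),'shift mm',(d*1000).round(1),'turn',w.round(2),'|d|',np.linalg.norm(d).round(4),'|w|',np.linalg.norm(w).round(1),'rows min',max(np.linalg.norm(d)/.0417,np.linalg.norm(w)/7.16).round(1))
    print('F',s['contact_force'].round(1),'open',round(s['opening'],3))
    return d,w
E
python3 - <<'E'
from h import *
d,w=plan([0.486,.272,.262],toolR(1.4))
E
```

```text
clock 2.25 shift mm [-316.2 -166.6    1.7] turn [ -6.49 -26.47 -27.05] |d| 0.3574 |w| 38.4 rows min 8.6
F [-0.4 -0.   0.1] open 0.998
```

send_rows(moves=[-0.035,-0.018,0,-0.7,-2.9,-3,-0.07,-0.037,0,-1.4,-5.9,-6,-0.105,-0.055,0,-2.2,-8.8,-9,-0.14,-0.074,0,-2.9,-11.8,-12,-0.176,-0.093,0.001,-3.6,-14.7,-15], claw=-1)

```text
clock: 2.67
tool_pos: [0.3933, 0.399, 0.2632]
eef_rot: [0.094, 0.987, 0.002, 0.132]
contact_force: [0.5, -0.2, 0.2]
opening: 1.0
```

```bash
python3 - <<'E'
from h import *
d,w=plan([0.486,.272,.262],toolR(1.4))
E
```

```text
clock 2.67 shift mm [-111.1 -107.7   28.1] turn [ -2.77 -11.65 -11.87] |d| 0.1573 |w| 16.9 rows min 3.8
F [ 0.5 -0.2  0.2] open 1.0
```

send_rows(moves=[-0.028,-0.027,0.007,-0.7,-2.9,-3,-0.056,-0.054,0.014,-1.4,-5.8,-6,-0.083,-0.081,0.021,-2.1,-8.7,-9,-0.111,-0.108,0.028,-2.8,-11.65,-11.9,-0.111,-0.108,0.028,-2.8,-11.65,-11.9])

```text
clock: 3.08
tool_pos: [0.4892, 0.2596, 0.2629]
eef_rot: [-0.006, 0.972, -0.004, 0.236]
contact_force: [-0.6, -0.8, 0.0]
opening: 1.004
```

```bash
python3 - <<'E'
from h import *
d,w=plan([0.486,.272,.262],toolR(1.4))
p=snap('wrist','w1.png')
for q in ['cover_tabs','cover_mid','cover_hinge','mixer_empty_hinge','pin_left','pin_right']:
    l=imaging.pinpoint(q,p)
    print(q,[(round(a['score'],2),[round(a['point'][0]*640,1),round(a['point'][1]*400,1)],back(p,a['point'][0]*640,a['point'][1]*400).round(4)) for a in l[:3]])
np.save('w1.npy',p,allow_pickle=True)
E
```

```text
clock 3.08 shift mm [ 3.1 12.4 -0.7] turn [-0.92  0.25 -0.45] |d| 0.0128 |w| 1.1 rows min 0.3
F [-0.6 -0.8  0. ] open 1.004
cover_tabs [(0.88, [341.2, 181.2], array([0.5537, 0.278 , 0.1262]))]
cover_mid [(0.87, [335.7, 132.5], array([0.531 , 0.2732, 0.0867]))]
cover_hinge [(0.67, [342.6, 209.5], array([0.6029, 0.2829, 0.1146]))]
mixer_empty_hinge [(0.87, [340.5, 210.5], array([0.6038, 0.2809, 0.1151]))]Traceback (most recent call last):
  File "<stdin>", line 5, in <module>
ValueError: it knows: bottle_mid, cover_hinge, cover_mid, cover_tabs, cup_mid, key_loaded_top, mixer_empty, mixer_empty_hinge, mixer_loaded, mixer_loaded_deck, mixer_loaded_hinge
```

View pics/w1.png

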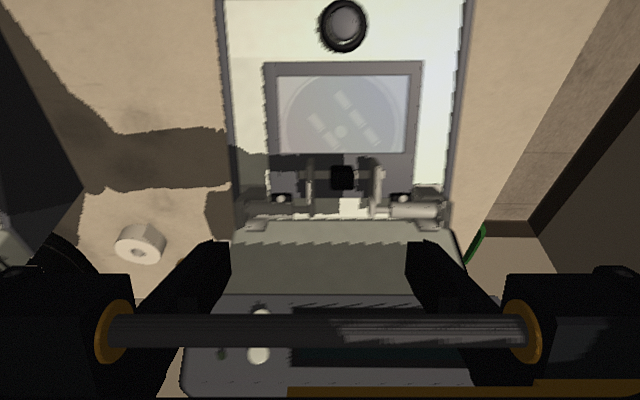

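The empty mixer's key is at (343,25), the cover frame spans columns 263–423 from row 62 down, and the tabs are at about (312,185) and (376,185). I'll measure with a local height map.

```bash
cat >> h.py <<'E'
def cloud(p,m=None):
    m=(p['depth']>0) if m is None else m&(p['depth']>0)
    v,u=np.nonzero(m);d=p['depth'][v,u];Rm,t,K=cam(p)
    X=(np.linalg.inv(K)@np.vstack([u*d,v*d,d])-t[:,None]).T@Rm
    return X,p['image'][v,u],u,v
def deckframe(yaw):  # columns: upslope, y, normal
    a=np.radians(27);M=axes(yaw);return M@np.column_stack([[np.cos(a),0,np.sin(a)],[0,1,0],[-np.sin(a),0,np.cos(a)]])
E
python3 - <<'E'
from h import *
p=snap('wrist','w1b.png');print(r.get_state()['clock'],r.get_state()['tool_pos'])
np.save('w1.npy',p,allow_pickle=True)
X,c,u,v=cloud(p)
m=(v>30)&(v<235)&(u>210)&(u<480)
X=X[m];c=c[m];u=u[m];v=v[m]
H0=np.array([.59,.273,.128]);D=deckframe(1.4);L=(X-H0)@D
# deck/plate plane: plate top at about normal ~?
h,e=np.histogram(L[(L[:,0]<-.03)&(L[:,0]>-.15)&(abs(L[:,1])<.1),2],np.arange(-.05,.06,.002));
for a,b in zip(e,h): print(round(a,3),b,end='; ')
print()
T=L[(L[:,2]>.012)&(L[:,0]<-.005)];print('tabs',len(T),T.min(0),T.max(0))
for lo,hi in [(-.06,0),(0,.06)]:
    q=T[(T[:,1]>lo)&(T[:,1]<hi)];print(np.percentile(q,[2,10,50,90,98],axis=0).round(4))
im=cv2.resize(cv2.cvtColor(p['image'],cv2.COLOR_RGB2BGR)[50:240,220:470],None,fx=3.1,fy=3.1,interpolation=cv2.INTER_CUBIC);cv2.imwrite('pics/w1z.png',im)
E
```

```text
3.3833 [0.48513021 0.27424103 0.26194626]
-0.05 0; -0.048 0; -0.046 0; -0.044 0; -0.042 0; -0.04 0; -0.038 0; -0.036 0; -0.034 0; -0.032 0; -0.03 0; -0.028 0; -0.026 0; -0.024 0; -0.022 10; -0.02 3629; -0.018 7538; -0.016 369; -0.014 324; -0.012 9986; -0.01 6042; -0.008 416; -0.006 290; -0.004 72; -0.002 35; 0.0 63; 0.002 102; 0.004 34; 0.006 35; 0.008 22; 0.01 43; 0.012 181; 0.014 174; 0.016 23; 0.018 12; 0.02 13; 0.022 19; 0.024 42; 0.026 182; 0.028 131; 0.03 0; 0.032 0; 0.034 0; 0.036 0; 0.038 0; 0.04 0; 0.042 0; 0.044 0; 0.046 0; 0.048 0; 0.05 0; 0.052 0; 0.054 0; 0.056 0; 
tabs 1323 [-0.04997458 -0.09049789  0.01200048] [-0.00500255  0.10154009  0.02983801]
[[-0.0495 -0.0255  0.0125]
 [-0.0476 -0.0246  0.0134]
 [-0.0345 -0.021   0.0266]
 [-0.0223 -0.0023  0.0285]
 [-0.0182 -0.0005  0.0291]]
[[-0.0495  0.0003  0.0124]
 [-0.0455  0.003   0.0134]
 [-0.0343  0.0303  0.0153]
 [-0.0243  0.0348  0.0283]
 [-0.0188  0.0359  0.0289]]
```

View pics/w1z.png

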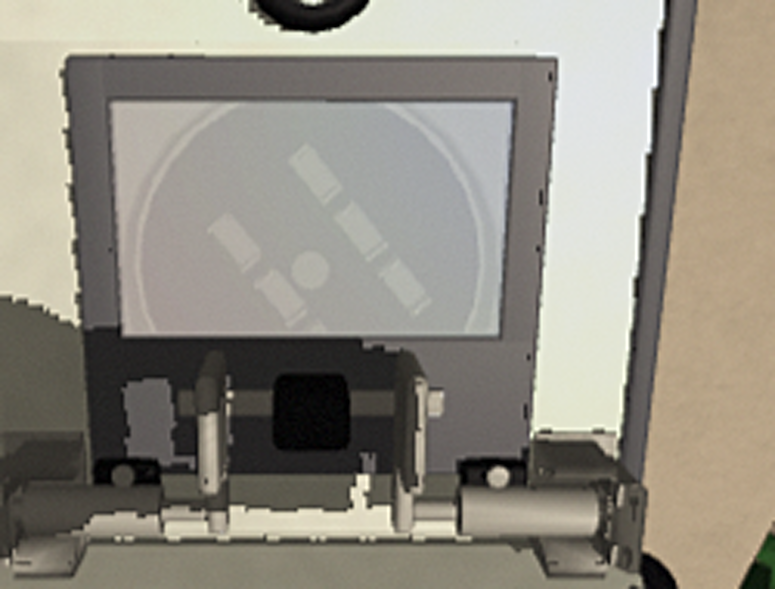

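```bash
cat > fit.py <<'E'
from h import *
def fit(p,H0,yaw,box=(30,235,210,480)):
    X,c,u,v=cloud(p);m=(v>box[0])&(v<box[1])&(u>box[2])&(u<box[3]);X=X[m]
    D=deckframe(yaw);L=(X-H0)@D
    pl=L[(L[:,2]>-.0145)&(L[:,2]<-.006)&(L[:,0]<-.05)&(L[:,0]>-.16)&(abs(L[:,1])<.09)]
    A=np.c_[pl[:,:2],np.ones(len(pl))];co=np.linalg.lstsq(A,pl[:,2],rcond=None)[0]
    print('plate plane slopes deg',np.degrees(co[:2]).round(2),'h at (-.09,0)',(co@[-.09,0,1]).round(4))
    E=[]
    for s in np.arange(-.115,-.05,.004):
        q=pl[abs(pl[:,0]-s)<.002]
        E.append((s,np.percentile(q[:,1],.5),np.percentile(q[:,1],99.5)))
    E=np.array(E)
    for k in (1,2):
        f=np.polyfit(E[:,0],E[:,k],1);print('side edge',np.degrees(np.arctan(f[0])).round(2),'deg; y at mid',np.median(E[:,k]).round(4))
    print('plate y centre',((np.median(E[:,1])+np.median(E[:,2]))/2).round(4),'width',(np.median(E[:,2])-np.median(E[:,1])).round(4))
    B=[]
    for y in np.arange(-.05,.06,.005):
        q=pl[abs(pl[:,1]-y)<.0025]; B.append((y,np.percentile(q[:,0],.5)))
    B=np.array(B);f=np.polyfit(B[:,0],B[:,1],1);print('lower edge',np.degrees(np.arctan(f[0])).round(2),f[1].round(4))
    T=L[(L[:,2]>.022)&(L[:,0]<-.005)&(L[:,0]>-.06)&(abs(L[:,1])<.06)]
    mid=T[:,1].mean()
    for q in (T[T[:,1]<mid],T[T[:,1]>=mid]): print('tab top',len(q),np.percentile(q,[1,50,99],axis=0).round(4).tolist())
E
python3 - <<'E'
from fit import *
p=np.load('w1.npy',allow_pickle=True).item()
fit(p,np.array([.59,.273,.128]),1.4)
E
```

```text
plate plane slopes deg [-0.53 -0.  ] h at (-.09,0) -0.0104
side edge 0.36 deg; y at mid -0.0616
side edge -0.13 deg; y at mid 0.0723
plate y centre 0.0053 width 0.1339
lower edge -0.97 -0.1368
tab top 290 [[-0.0495, -0.0255, 0.023], [-0.0348, -0.0222, 0.0276], [-0.0171, -0.0196, 0.0293]]
tab top 289 [[-0.0495, 0.0304, 0.0228], [-0.0347, 0.033, 0.0276], [-0.0174, 0.0363, 0.0294]]
```

```bash
python3 - <<'E'
from h import *
p=np.load('w1.npy',allow_pickle=True).item()
D=deckframe(1.4);H0=np.array([.59,.273,.128])
for n,(cs,rs) in {'R':(range(430,446,3),range(388,420,6)),'L':(range(170,200,5),range(388,420,6)),'mid':(range(240,270,8),range(388,420,6)),'blk':(range(290,330,10),range(380,440,12))}.items():
    print(n)
    for rr in rs: print([ (lambda q:(q*1000).round(0).astype(int).tolist())((back(p,220+cc/3.1,50+rr/3.1)-H0)@D) for cc in cs])
E
```

```text
R
[[-37, 42, -9], [-37, 43, -8], [-36, 44, -10], [-37, 45, -9], [-36, 46, -10], [-37, 47, -9]]
[[-35, 42, -6], [-35, 43, -7], [-35, 44, -8], [-35, 45, -7], [-35, 46, -10], [-35, 47, -9]]
[[-33, 42, -7], [-33, 43, -6], [-33, 44, -7], [-33, 45, -7], [-32, 46, -10], [-33, 47, -9]]
[[-32, 42, -7], [-31, 43, -7], [-31, 44, -7], [-31, 45, -7], [-31, 46, -9], [-30, 47, -11]]
[[-29, 42, -8], [-29, 43, -8], [-29, 44, -7], [-29, 45, -9], [-29, 46, -10], [-29, 47, -10]]
[[-27, 43, -11], [-27, 43, -10], [-27, 44, -9], [-27, 45, -11], [-27, 46, -10], [-27, 47, -10]]
L
[[-36, -37, -10], [-36, -35, -10], [-37, -33, -8], [-37, -32, -7], [-37, -30, -8], [-46, -25, 28]]
[[-34, -37, -10], [-34, -35, -9], [-35, -33, -6], [-35, -32, -7], [-35, -30, -7], [-44, -25, 27]]
[[-32, -37, -10], [-33, -35, -9], [-33, -33, -6], [-33, -32, -7], [-33, -30, -8], [-43, -25, 28]]
[[-30, -37, -10], [-30, -35, -10], [-31, -33, -7], [-32, -32, -6], [-31, -30, -7], [-41, -25, 28]]
[[-29, -37, -9], [-29, -35, -9], [-29, -33, -7], [-30, -32, -6], [-29, -31, -8], [-39, -25, 26]]
[[-27, -37, -9], [-27, -35, -9], [-27, -34, -9], [-27, -32, -9], [-27, -31, -10], [-37, -25, 26]]
mid
[[-37, -15, -7], [-37, -13, -8], [-37, -10, -9], [-37, -8, -7]]
[[-35, -15, -8], [-35, -13, -7], [-35, -10, -8], [-35, -8, -8]]
[[-33, -15, -7], [-33, -13, -8], [-33, -10, -7], [-33, -8, -9]]
[[-31, -15, -7], [-31, -13, -7], [-31, -10, -7], [-31, -8, -7]]
[[-29, -15, -8], [-29, -13, -7], [-30, -10, -7], [-29, -8, -7]]
[[-27, -15, -9], [-27, -13, -9], [-27, -11, -10], [-26, -8, -11]]
blk
[[-42, 0, 4], [-42, 3, 4], [-42, 6, 5], [-42, 9, 3]]
[[-41, 0, 13], [-41, 3, 12], [-41, 6, 13], [-41, 8, 12]]
[[-38, 0, 15], [-38, 3, 13], [-38, 6, 15], [-38, 8, 14]]
[[-34, 0, 13], [-35, 3, 15], [-34, 6, 13], [-35, 8, 15]]
[[-31, 0, 14], [-31, 3, 15], [-31, 6, 15], [-31, 8, 15]]
```

```bash
python3 - <<'E'
from h import *
D=deckframe(1.6);H=np.array([.59,.273,.128])+deckframe(1.4)@[-.0012,.0054,-.0005];print('hinge_e',H)
s=r.get_state();rel=D.T@(s['tool_pos']-H);print('rel',rel)
Hl=np.array([.602,-.168,.127]);pos=Hl+deckframe(-7.2)@rel;print(pos)
plan(pos,toolR(-7.2))
E
```

```text
hinge_e [0.58902611 0.27837781 0.12700971]
rel [-0.03137883 -0.00123423  0.16743115]
[ 0.49869426 -0.15619349  0.26193655]
clock 3.38 shift mm [-1.700e+00 -4.306e+02 -3.000e-01] turn [ 4.13 -0.04  7.8 ] |d| 0.4306 |w| 8.8 rows min 10.3
F [-0.2  0.1 -0.8] open 1.002
```

send_rows(moves=[0,-0.041,0,0.4,0,0.8,0,-0.082,0,0.8,0,1.5,0,-0.123,0,1.2,0,2.3,0,-0.164,0,1.6,0,3.0,-0.001,-0.205,0,2,0,3.8])

```text
clock: 3.8
tool_pos: [0.4891, 0.1501, 0.2604]
eef_rot: [0.016, 0.973, -0.003, 0.232]
contact_force: [1.1, -0.7, -0.6]
opening: 1.0
```

```bash
python3 - <<'E'
from h import *
plan([ 0.49869426, -0.15619349,  0.26193655],toolR(-7.2))
E
```

```text
clock 3.8 shift mm [ -18.3 -305.8    7.2] turn [ 2.47 -0.21  4.72] |d| 0.3064 |w| 5.3 rows min 7.3
F [ 1.1 -0.7 -0.6] open 1.0
```

send_rows(moves=[-0.005,-0.1,0.002,0.8,0,1.5,-0.01,-0.141,0.004,1.2,0,2.3,-0.013,-0.182,0.005,1.6,0,3.0,-0.015,-0.223,0.006,2,0,4,-0.018,-0.264,0.007,2.5,-0.2,4.7])

```text
clock: 4.22
tool_pos: [0.4983, -0.0573, 0.2621]
eef_rot: [0.06, 0.97, -0.014, 0.234]
contact_force: [0.3, 0.5, 0.4]
opening: 0.997
```

```bash
python3 - <<'E'
from h import *
plan([ 0.49869426, -0.15619349,  0.26193655],toolR(-7.2))
E
```

```text
clock 4.22 shift mm [-11.2 -98.1   5.8] turn [0.1  0.11 0.07] |d| 0.0989 |w| 0.2 rows min 2.4
F [0.3 0.5 0.4] open 0.997
```

send_rows(moves=[-0.008,-0.07,0.004,0,0,0,-0.011,-0.098,0.006,0,0,0,-0.011,-0.098,0.006,0,0,0,-0.011,-0.098,0.006,0,0,0,-0.011,-0.098,0.006,0,0,0])

```text
clock: 4.63
tool_pos: [0.4992, -0.156, 0.262]
eef_rot: [0.061, 0.97, -0.013, 0.235]
contact_force: [-0.8, 0.2, 0.3]
opening: 0.997
```

```bash
python3 - <<'E'
from h import *
s=r.get_state();plan([ 0.49869426, -0.15619349,  0.26193655],toolR(-7.2))
p=snap('wrist','w2.png');s2=r.get_state();print(s['tool_pos'],s2['tool_pos'])
for q in ['mixer_loaded_hinge','mixer_loaded_deck','key_loaded_top','mixer_loaded']:
    l=imaging.pinpoint(q,p)
    print(q,[(round(a['score'],2),[round(a['point'][0]*640,1),round(a['point'][1]*400,1)],back(p,a['point'][0]*640,a['point'][1]*400).round(4)) for a in l[:3]])
np.save('w2.npy',p,allow_pickle=True)
E
```

```text
clock 4.63 shift mm [ 0.5 -0.2 -0.2] turn [ 0.15  0.18 -0.02] |d| 0.0005 |w| 0.2 rows min 0.0
F [-0.8  0.2  0.3] open 0.997
[ 0.49921381 -0.1560405   0.26196785] [ 0.49921828 -0.15444628  0.26186952]
mixer_loaded_hinge [(0.56, [321.2, 211.6], array([ 0.6147, -0.1676,  0.1147]))]
mixer_loaded_deck [(0.6, [319.6, 138.5], array([ 0.5525, -0.1615,  0.0788]))]
key_loaded_top [(0.98, [318.0, 27.6], array([ 0.4619, -0.1517,  0.0595]))]
mixer_loaded [(0.92, [317.2, 101.8], array([ 0.5303, -0.161 ,  0.0505]))]
```

View pics/w2.png

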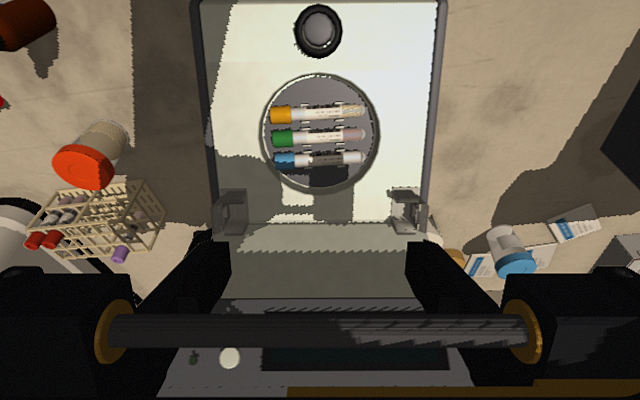

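```bash
cat > reg.py <<'E'
from h import *
def feats(p,H0,yaw):
    X,c,u,v=cloud(p);m=(v<240)&(u>150)&(u<520);X=X[m]
    L=(X-H0)@deckframe(yaw)
    dk=L[(abs(L[:,2]+.0185)<.004)&(L[:,0]>-.19)&(L[:,0]<-.02)&(abs(L[:,1])>.075)&(abs(L[:,1])<.105)]
    A=np.c_[dk[:,:2],np.ones(len(dk))];co=np.linalg.lstsq(A,dk[:,2],rcond=None)[0]
    print('deck plane slopes deg',np.degrees(co[:2]).round(2),'h(-.1,0)',(co@[-.1,0,1]).round(4))
    top=L[(abs(L[:,2]+.0185)<.004)&(L[:,0]<0)]
    E=[]
    for s in np.arange(-.15,-.045,.005):
        q=top[(abs(top[:,0]-s)<.0025)]
        E.append((s,np.percentile(q[:,1],.3),np.percentile(q[:,1],99.7)))
    E=np.array(E)
    for k in (1,2):
        f=np.polyfit(E[:,0],E[:,k],1);print('deck edge',np.degrees(np.arctan(f[0])).round(2),np.median(E[:,k]).round(4))
    print('deck yc',np.median((E[:,1]+E[:,2])/2).round(4))
    h=L[:,2]-(co[2]+L[:,0]*co[0]+L[:,1]*co[1])
    k=L[(h>.004)&(L[:,0]<-.13)&(L[:,0]>-.2)&(abs(L[:,1])<.03)];hk=h[(h>.004)&(L[:,0]<-.13)&(L[:,0]>-.2)&(abs(L[:,1])<.03)]
    print('key n',len(k),'hmax',np.percentile(hk,[50,95,99]).round(4))
    kt=k[hk>np.percentile(hk,97)-.002];print('key top',len(kt),np.percentile(kt,[1,50,99],axis=0).round(4).tolist(),'mid',((kt.max(0)+kt.min(0))/2).round(4))
    # ears / saddles
    e=L[(L[:,2]>.006)&(abs(L[:,1])>.07)&(abs(L[:,1])<.11)&(abs(L[:,0])<.03)]
    for q in (e[e[:,1]<0],e[e[:,1]>0]): print('ear',len(q),np.percentile(q,[2,50,98],axis=0).round(4).tolist())
    # head / column front
    hd=L[(L[:,0]>.005)&(abs(L[:,1])<.08)];print('col front n',len(hd),np.percentile(hd,[2,50,98],axis=0).round(4).tolist())
E
python3 - <<'E'
from reg import *
print('EMPTY');feats(np.load('w1.npy',allow_pickle=True).item(),np.array([.589,.2784,.127]),1.6)
print('LOADED');feats(np.load('w2.npy',allow_pickle=True).item(),np.array([.602,-.168,.127]),-7.2)
E
```

```text
EMPTY
deck plane slopes deg [ 0.06 -0.06] h(-.1,0) -0.017
deck edge -0.6 -0.1052
deck edge 0.53 0.1057
deck yc 0.0002
key n 1886 hmax [0.0133 0.0216 0.0223]
key top 606 [[-0.1652, -0.0101, 0.0029], [-0.1554, 0.0001, 0.0039], [-0.1453, 0.0103, 0.0056]] mid [-0.1553  0.0005  0.0046]
ear 750 [[-0.0178, -0.0956, 0.0062], [-0.0006, -0.0869, 0.0098], [0.0173, -0.0714, 0.0184]]
ear 721 [[-0.0174, 0.0714, 0.0061], [-0.0002, 0.0882, 0.0098], [0.0176, 0.0956, 0.018]]
col front n 3695 [[0.0058, -0.0761, -0.0193], [0.0184, 0.0006, -0.0061], [0.0249, 0.0762, 0.0086]]
LOADED
deck plane slopes deg [0.06 0.13] h(-.1,0) -0.0168
deck edge -0.11 -0.1066
deck edge 2.17 0.1017
deck yc -0.0025
key n 1914 hmax [0.0134 0.0217 0.0223]
key top 606 [[-0.1658, -0.0124, 0.0031], [-0.1559, -0.0022, 0.0041], [-0.1454, 0.008, 0.0057]] mid [-0.1556 -0.0022  0.0046]
ear 593 [[-0.0174, -0.0966, 0.0063], [0.0007, -0.0902, 0.0108], [0.0179, -0.0729, 0.0183]]
ear 633 [[-0.0186, 0.0708, 0.0062], [-0.0003, 0.0881, 0.0109], [0.0244, 0.0946, 0.0187]]
col front n 4756 [[0.0055, -0.0766, -0.0192], [0.0175, -0.0002, -0.0087], [0.0252, 0.0766, 0.008]]
```

```bash
python3 - <<'E'
from reg import *
p=np.load('w2.npy',allow_pickle=True).item();q=np.load('w1.npy',allow_pickle=True).item()
print('LOADED');feats(p,np.array([.602,-.169,.127]),-6.7)
# ICP 4dof: target = empty cloud in its frame
from scipy.spatial import cKDTree
from scipy.optimize import least_squares
def prep(p,H,yaw):
    X,c,u,v=cloud(p);m=(v<240)&(u>150)&(u<520);X=X[m];return (X-H)@axes(yaw)
A=prep(q,np.array([.589,.2784,.127]),1.6)
T=deckframe(0)
def keep(A,cov):
    L=A@T
    m=(L[:,0]>-.185)&(L[:,0]<.03)&(abs(L[:,1])<.115)&(L[:,2]>-.03)&(L[:,2]<.03)
    m&=~((abs(L[:,1])<.072)&(L[:,0]>-.145)&(L[:,0]<.012))   # cover / disc area
    m&=~((abs(L[:,0])<.009)&(abs(L[:,1])<.09))
    return A[m]
A=keep(A,1)
# normals
t=cKDTree(A);_,ii=t.query(A,12);N=np.array([np.linalg.svd(A[i]-A[i].mean(0))[2][2] for i in ii])
B0,_,_,_=cloud(p);
for tr in (.004,.0025):
  x=np.array([.602,-.169,.127,np.radians(-6.7)])
  X,c,u,v=cloud(p);m=(v<240)&(u>150)&(u<520);X=X[m]
  for it in range(40):
    Y=(X-x[:3])@axes(np.degrees(x[3]));k=keep(Y,0)
    d,i=t.query(k);g=d<tr
    k,a,n=k[g],A[i[g]],N[i[g]]
    # unknown delta: rotate about z by w, translate
    J=np.c_[n,(n[:,1]*k[:,0]-n[:,0]*k[:,1])];rr=((a-k)*n).sum(1)
    dl=np.linalg.lstsq(J,rr,rcond=None)[0]
    # new Y' = Rz(w)Y + t  -> x update
    x[3]-=dl[3];x[:3]-=axes(np.degrees(x[3]))@dl[:3]
  print(tr,x[:3].round(4),np.degrees(x[3]).round(2),len(k),np.sqrt((rr**2).mean()).round(5),dl)
E
```

```text
LOADED
deck plane slopes deg [ 0.06 -0.04] h(-.1,0) -0.0168
deck edge -1.42 -0.1037
deck edge 0.74 0.1048
deck yc 0.0004
key n 1914 hmax [0.0134 0.0218 0.0223]
key top 605 [[-0.1659, -0.0102, 0.0032], [-0.1561, 0.0, 0.0042], [-0.1456, 0.0102, 0.0057]] mid [-0.1557 -0.      0.0047]
ear 611 [[-0.0181, -0.0955, 0.0062], [-0.0001, -0.0891, 0.011], [0.0172, -0.0717, 0.0187]]
ear 618 [[-0.0181, 0.0718, 0.0061], [0.0002, 0.0891, 0.0108], [0.0178, 0.0957, 0.0184]]
col front n 4732 [[0.0056, -0.0765, -0.0192], [0.0174, 0.001, -0.0085], [0.025, 0.0768, 0.0082]]
0.004 [ 0.6015 -0.169   0.127 ] -6.63 28411 0.00051 [ 4.86493603e-08 -8.94251176e-08 -3.74112874e-08 -4.15041800e-07]
0.0025 [ 0.6015 -0.169   0.127 ] -6.63 28274 0.00049 [-2.85417229e-17  6.67092233e-19  4.38574871e-18 -2.38627660e-18]
```

```bash
cat >> h.py <<'E'
HE=np.array([.589,.2784,.127]);YE=1.6
HL=np.array([.6015,-.169,.127]);YL=-6.65
def tgt(H,Y,n,u=-.0321,y=0.): return H+deckframe(Y)@[u,y,n]
def loc(H,Y):
    s=r.get_state();D=deckframe(Y);q=R.from_quat(s['eef_rot']).as_matrix()
    print('local mm (u,y,n)',((s['tool_pos']-H)@D*1000).round(1),'rot err deg',R.from_matrix(toolR(Y).T@q).as_rotvec(degrees=True).round(2))
E
python3 - <<'E'
from h import *
print(tgt(HE,YE,.11))
plan(tgt(HE,YE,.11),toolR(YE)); loc(HL,YL)
E
```

```text
[0.51049036 0.27620703 0.21043762]
clock 4.88 shift mm [ 59.3 428.1  28.1] turn [-3.76  0.13 -7.57] |d| 0.4331 |w| 8.5 rows min 10.4
F [ 0.3 -0.4 -0. ] open 1.002
local mm (u,y,n) [-31.    3.3 167.1] rot err deg [ 0.01 -0.12  0.23]
```

send_rows(moves=[0.005,0.041,0,-0.4,0,-0.7,0.011,0.082,0,-0.8,0,-1.5,0.017,0.123,0,-1.2,0,-2.2,0.023,0.164,0,-1.6,0,-3,0.028,0.205,0,-2,0,-4])

```text
clock: 5.3
tool_pos: [0.498, 0.0549, 0.2493]
eef_rot: [0.019, 0.972, -0.004, 0.234]
contact_force: [0.8, -0.5, 0.4]
opening: 1.0
```

```bash
python3 - <<'E'
from h import *
plan(tgt(HE,YE,.11),toolR(YE))
E
```

```text
clock 5.3 shift mm [ 14.3 221.6  36.6] turn [-1.69  0.11 -3.43] |d| 0.225 |w| 3.8 rows min 5.4
F [ 0.8 -0.5  0.4] open 1.0
```

send_rows(moves=[0.003,0.041,0.006,-0.4,0,-0.8,0.006,0.082,0.013,-0.8,0,-1.5,0.009,0.123,0.02,-1.2,0,-2.2,0.012,0.164,0.027,-1.4,0,-3,0.014,0.205,0.034,-1.7,0,-3.4])

```text
clock: 5.72
tool_pos: [0.5072, 0.2605, 0.2129]
eef_rot: [-0.015, 0.972, 0.004, 0.234]
contact_force: [0.7, 0.2, -0.1]
opening: 1.001
```

```bash
python3 - <<'E'
from h import *
plan(tgt(HE,YE,.07),toolR(YE));loc(HE,YE)
E
```

```text
clock 5.72 shift mm [-2.2 15.5 43.9] turn [0.13 0.07 0.18] |d| 0.0466 |w| 0.2 rows min 1.1
F [ 0.7  0.2 -0.1] open 1.001
local mm (u,y,n) [-34.3 -15.6 113.9] rot err deg [-0.13 -0.07 -0.18]
```

send_rows(moves=[-0.002,0.0155,0,0.1,0,0.2,-0.002,0.0155,0.02,0.1,0,0.2,-0.002,0.0155,0.044,0.1,0,0.2,-0.002,0.0155,0.044,0.1,0,0.2,-0.002,0.0155,0.044,0.1,0,0.2])

```text
clock: 6.13
tool_pos: [0.5274, 0.2771, 0.1738]
eef_rot: [-0.014, 0.972, 0.003, 0.233]
contact_force: [0.2, -0.7, 0.1]
opening: 1.0
```

```bash
python3 - <<'E'
from fit import *
loc(HE,YE)
p=snap('wrist','w3.png');fit(p,HE,YE)
plan(tgt(HE,YE,.0235),toolR(YE));loc(HE,YE)
E
```

```text
local mm (u,y,n) [-33.6   0.5  69.7] rot err deg [-0.01  0.05 -0.09]
plate plane slopes deg [-0.47 -0.07] h at (-.09,0) -0.0099
side edge -4.39 deg; y at mid -0.0652
side edge -0.19 deg; y at mid 0.0671
plate y centre 0.0009 width 0.1323
lower edge 0.31 -0.1325
tab top 225 [[-0.0487, -0.0305, 0.0222], [-0.0449, -0.0271, 0.0279], [-0.0387, -0.0246, 0.0299]]
tab top 222 [[-0.0485, 0.0251, 0.0222], [-0.0447, 0.0276, 0.0278], [-0.0389, 0.0312, 0.0297]]
clock 6.18 shift mm [-1.  -0.2 46.9] turn [0.03 0.   0.04] |d| 0.0469 |w| 0.0 rows min 1.1
F [-0.8  0.5 -0.3] open 1.003
local mm (u,y,n) [-33.1   0.2  70.4] rot err deg [-0.03 -0.   -0.04]
```

View pics/w3.png

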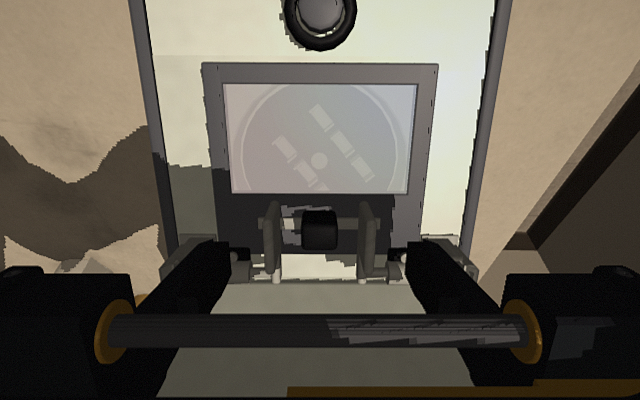

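The tabs are at columns 272 and 366, centred between the fingers, so I'm going down.

send_rows(moves=[-0.001,0,0.012,0,0,0,-0.001,0,0.024,0,0,0,-0.001,0,0.036,0,0,0,-0.001,0,0.047,0,0,0,-0.001,0,0.047,0,0,0])

```text
clock: 6.6
tool_pos: [0.5499, 0.2769, 0.1332]
eef_rot: [-0.014, 0.972, 0.003, 0.233]
contact_force: [-0.2, 0.3, 0.5]
opening: 0.997
```

```bash
python3 - <<'E'
from h import *
plan(tgt(HE,YE,.0235),toolR(YE));loc(HE,YE)
snap('wrist','w4.png')
E
```

```text
clock 6.6 shift mm [ 0.1  0.4 -0.2] turn [-0.03 -0.02  0.  ] |d| 0.0004 |w| 0.0 rows min 0.0
F [-0.2  0.3  0.5] open 0.997
local mm (u,y,n) [-32.   -0.4  23.3] rot err deg [ 0.03  0.02 -0.  ]
```

View pics/w4.png

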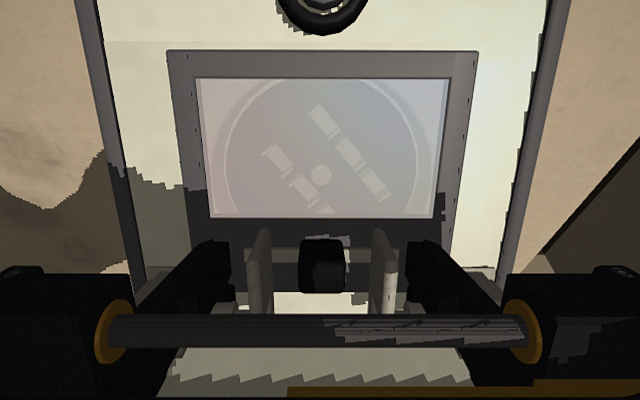

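The tabs, at columns 260 and 384, are between the fingers. Squeezing now.

send_rows(moves=[0,0,0,0,0,0,0,0,0,0,0,0,0,0,0,0,0,0,0,0,0,0,0,0,0,0,0,0,0,0], claw=1, grip_force=35)

```text
clock: 7.07
tool_pos: [0.5494, 0.2777, 0.1344]
eef_rot: [-0.014, 0.972, 0.004, 0.234]
contact_force: [-2.8, 0.0, 4.2]
opening: 0.65
```

send_rows(moves=[0,0,0,0,0,0,0,0,0,0,0,0,0,0,0,0,0,0,0,0,0,0,0,0,0,0,0,0,0,0])

```text
clock: 7.48
tool_pos: [0.5487, 0.2778, 0.1342]
eef_rot: [-0.014, 0.972, 0.004, 0.233]
contact_force: [-2.9, -0.7, 1.7]
opening: 0.416
```

```bash
python3 - <<'E'
from h import *
plan(tgt(HE,YE,.0235),toolR(YE));loc(HE,YE)
p=snap('wrist','w5.png')
E
```

```text
clock 7.48 shift mm [-0.5 -0.5  1.2] turn [ 0.08 -0.06  0.06] |d| 0.0014 |w| 0.1 rows min 0.0
F [-2.9 -0.7  1.7] open 0.416
local mm (u,y,n) [-32.6   0.5  24.7] rot err deg [-0.08  0.06 -0.06]
```

View pics/w5.png

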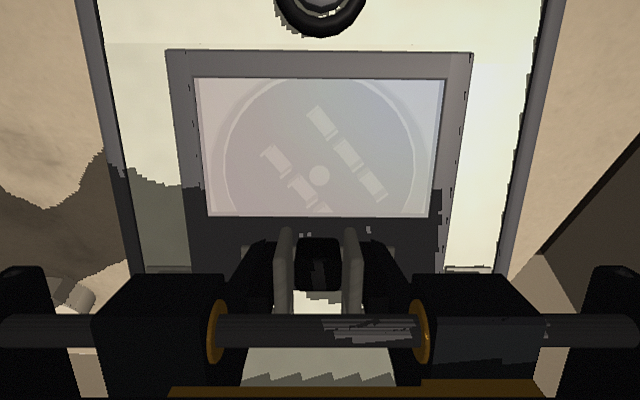

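Opening is about 36.6 mm, so the tabs are fully squeezed, and the cover is centred on the tool. Lifting along the normal.

send_rows(moves=[0,0,-0.008,0,0,0,0,0,-0.018,0,0,0,0,0,-0.03,0,0,0,0,0,-0.042,0,0,0,0,0,-0.055,0,0,0])

```text
clock: 7.95
tool_pos: [0.5236, 0.2766, 0.1838]
eef_rot: [-0.014, 0.972, 0.004, 0.233]
contact_force: [-0.1, 0.1, -2.1]
opening: 0.414
```

```bash
python3 - <<'E'
from h import *
plan(tgt(HE,YE,.12),toolR(YE));loc(HE,YE)
p=snap('wrist','w6.png');snap('side','s6.png')
E
```

```text
clock 7.95 shift mm [ -0.4  -0.  -39.7] turn [ 0.05 -0.06  0.03] |d| 0.0397 |w| 0.1 rows min 1.0
F [-0.1  0.1 -2.1] open 0.414
local mm (u,y,n) [-32.5   0.1  80.3] rot err deg [-0.05  0.06 -0.03]
```

View pics/w6.png

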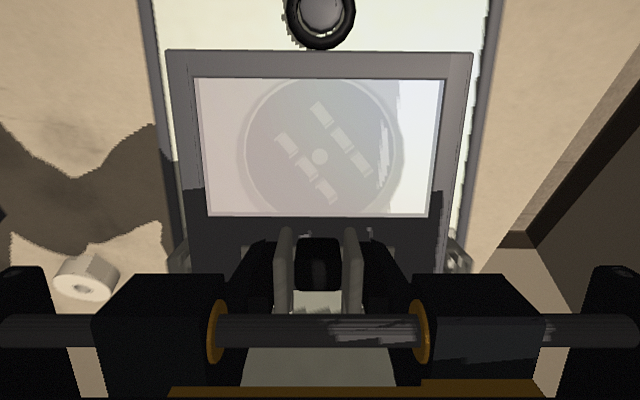

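View pics/s6.png

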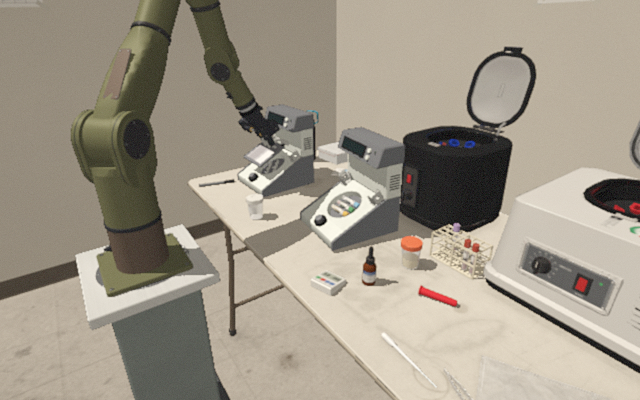

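The cover is held square: it sits in the picture exactly as before, and the wrist reads −2.1 N, which is its weight. Next I move above the loaded mixer.

```bash
python3 - <<'E'
from h import *
print(tgt(HL,YL,.115));plan(tgt(HL,YL,.115),toolR(YL));loc(HE,YE)
E
```

```text
[ 0.52123347 -0.15964185  0.21489266]
clock 8.05 shift mm [-2.000e-01 -4.368e+02 -3.450e+01] turn [3.9  0.05 7.41] |d| 0.4382 |w| 8.4 rows min 10.5
F [ 1.1 -0.7 -2.9] open 0.418
local mm (u,y,n) [-32.    1.   81.2] rot err deg [-0.15 -0.05 -0.06]
```

send_rows(moves=[0,-0.01,-0.02,0,0,0,0,-0.035,-0.035,0.4,0,0.7,0,-0.07,-0.035,0.8,0,1.5,0,-0.105,-0.035,1.1,0,2,0,-0.14,-0.035,1.4,0,2.6])

```text
clock: 8.47
tool_pos: [0.5122, 0.1363, 0.2159]
eef_rot: [0.01, 0.972, -0.002, 0.235]
contact_force: [0.9, -0.4, -3.1]
opening: 0.412
```

```bash
python3 - <<'E'
from h import *
plan(tgt(HL,YL,.115),toolR(YL))
E
```

```text
clock 8.47 shift mm [ -13.1 -295.7    7.5] turn [2.54 0.12 4.84] |d| 0.2961 |w| 5.5 rows min 7.1
F [ 0.9 -0.4 -3.1] open 0.412
```

send_rows(moves=[-0.002,-0.04,0,0.4,0,0.7,-0.004,-0.08,0.001,0.8,0,1.4,-0.006,-0.12,0.002,1.1,0,2.1,-0.008,-0.16,0.003,1.4,0,2.8,-0.01,-0.2,0.004,1.8,0,3.5])

```text
clock: 8.88
tool_pos: [0.5187, -0.0665, 0.2163]
eef_rot: [0.044, 0.971, -0.01, 0.234]
contact_force: [-0.4, -0.2, -2.5]
opening: 0.411
```

```bash
python3 - <<'E'
from h import *
plan(tgt(HL,YL,.115),toolR(YL))
E
```

```text
clock 8.88 shift mm [ -9.2 -92.6   6.2] turn [0.7  0.12 1.26] |d| 0.0932 |w| 1.4 rows min 2.2
F [-0.4 -0.2 -2.5] open 0.411
```

send_rows(moves=[-0.004,-0.04,0.003,0.3,0,0.6,-0.007,-0.07,0.005,0.5,0.1,1,-0.009,-0.088,0.006,0.7,0.1,1.3,-0.009,-0.0925,0.006,0.7,0.1,1.3,-0.009,-0.0925,0.006,0.7,0.1,1.3])

```text
clock: 9.3
tool_pos: [0.5207, -0.1617, 0.2146]
eef_rot: [0.059, 0.971, -0.014, 0.233]
contact_force: [-0.1, 0.5, -2.2]
opening: 0.414
```

```bash
python3 - <<'E'
from h import *
loc(HL,YL)
p=snap('wrist','w7.png');snap('scene','c7.png')
plan(tgt(HL,YL,.07),toolR(YL));loc(HL,YL)
E
```

```text
local mm (u,y,n) [-32.5  -2.2 114.8] rot err deg [ 0.12 -0.    0.24]
clock 9.4 shift mm [-0.6 -1.5 45. ] turn [ 0.11 -0.03  0.02] |d| 0.045 |w| 0.1 rows min 1.1
F [-0.7  0.8 -2.6] open 0.418
local mm (u,y,n) [-32.6   1.4 115. ] rot err deg [-0.11  0.03 -0.02]
```

View pics/w7.png

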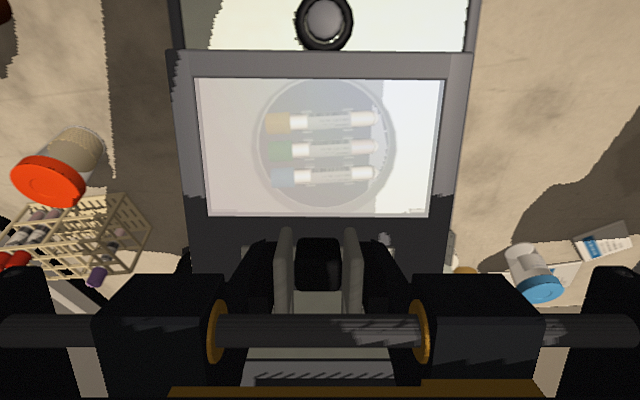

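View pics/c7.png

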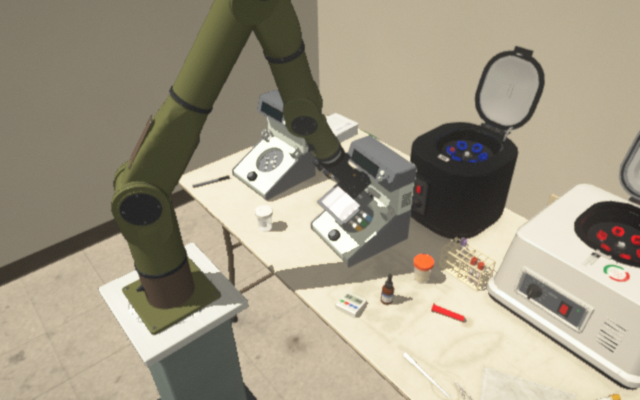

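The cover is square in the gripper above the loaded mixer, with that mixer's key at (323,22). I'll move to 46 mm above home, let it settle and verify.

send_rows(moves=[-0.001,-0.0015,0.015,0.1,0,0,-0.001,-0.0015,0.03,0.1,0,0,-0.001,-0.0015,0.044,0.1,0,0,-0.001,-0.0015,0.045,0.1,0,0,-0.001,-0.0015,0.045,0.1,0,0])

```text
clock: 9.82
tool_pos: [0.5419, -0.1598, 0.1744]
eef_rot: [0.055, 0.971, -0.012, 0.232]
contact_force: [-0.5, -0.8, -2.5]
opening: 0.417
```

send_rows(moves=[0,0,0,0,0,0,0,0,0,0,0,0,0,0,0,0,0,0,0,0,0,0,0,0,0,0,0,0,0,0])

```text
clock: 10.23
tool_pos: [0.5419, -0.1599, 0.1749]
eef_rot: [0.055, 0.971, -0.013, 0.232]
contact_force: [-0.3, 0.4, -2.0]
opening: 0.414
```

```bash
python3 - <<'E'
from h import *
loc(HL,YL)
p=snap('wrist','w8.png');plan(tgt(HL,YL,.07),toolR(YL));loc(HL,YL)
np.save('w8.npy',p,allow_pickle=True)
X,c,u,v=cloud(p);L=(X-HL)@deckframe(YL)
m=(L[:,0]<-.13)&(L[:,0]>-.19)&(abs(L[:,1])<.03)&(v<60)&(L[:,2]<.02)
k=L[m];kt=k[(k[:,2]>.002)&(k[:,2]<.007)];print('key',len(kt),np.percentile(kt,[1,50,99],axis=0).round(4).tolist())
# cover plate in tool frame
s=r.get_state();Rt=R.from_quat(s['eef_rot']).as_matrix()
for nm in ['w8.npy']:
    Y=(X-s['tool_pos'])@Rt
    g=(abs(Y[:,2]-.034)<.012)&(v<215)
    P=Y[g];A=np.c_[P[:,:2],np.ones(len(P))];co=np.linalg.lstsq(A,P[:,2],rcond=None)[0];print('plate in tool: slopes',np.degrees(co[:2]).round(2),co[2].round(4))
    for x in np.arange(.03,.1,.01):
        q=P[abs(P[:,0]-x)<.004]; print(round(x,2),q[:,1].min().round(4),q[:,1].max().round(4)) if len(q) else 0
    print('lower edge x', [np.percentile(P[abs(P[:,1]-y)<.003,0],99.5).round(4) for y in (-.05,-.025,0,.025,.05)])
for q in ['cover_tabs','cover_hinge','mixer_loaded_hinge','mixer_loaded_deck']:
    l=imaging.pinpoint(q,p);print(q,[(round(a['score'],2),[round(a['point'][0]*640,1),round(a['point'][1]*400,1)]) for a in l[:2]])
E
```

```text
local mm (u,y,n) [-31.9   2.2  70. ] rot err deg [-0.15  0.09 -0.16]
clock 10.28 shift mm [ 0.1 -2.1 -0.1] turn [ 0.15 -0.1   0.15] |d| 0.0021 |w| 0.2 rows min 0.1
F [ 0.5 -0.  -2.4] open 0.413
local mm (u,y,n) [-32.    2.1  69.9] rot err deg [-0.15  0.1  -0.15]
key 911 [[-0.1554, -0.0101, 0.0021], [-0.1507, 0.0006, 0.0038], [-0.1442, 0.0111, 0.0054]]
plate in tool: slopes [-0.44  0.21] 0.0352
0.03 -0.0686 0.0668
0.04 -0.0685 0.0672
0.05 -0.0686 0.0678
0.06 -0.0687 0.0672
0.07 -0.0684 0.0673
0.08 -0.0682 0.0674
0.09 -0.0686 0.0675
0.1 -0.0681 0.0665
lower edge x [np.float64(0.0971), np.float64(0.0968), np.float64(0.0968), np.float64(0.0965), np.float64(0.0965)]
cover_tabs [(0.83, [321.0, 277.4])]
cover_hinge []
mixer_loaded_hinge []
mixer_loaded_deck []
```

View pics/w8.png

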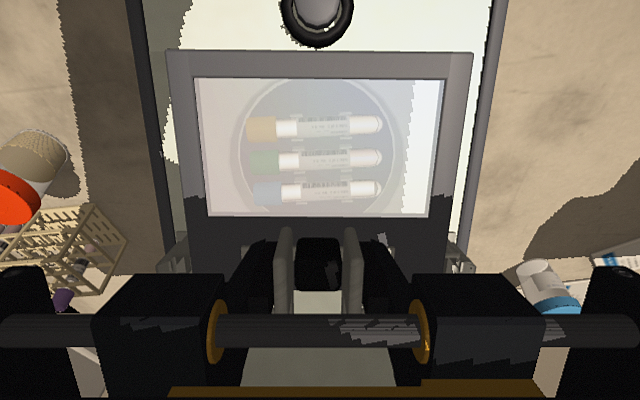

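send_rows(moves=[0,-0.0015,0.005,0.1,-0.1,0.1,0,-0.0015,0.012,0.1,-0.1,0.1,0,-0.0015,0.018,0.1,-0.1,0.1,0,-0.0015,0.024,0.1,-0.1,0.1,0,-0.0015,0.026,0.1,-0.1,0.1])

```text
clock: 10.9
tool_pos: [0.5537, -0.1626, 0.15]
eef_rot: [0.056, 0.971, -0.013, 0.232]
contact_force: [-0.5, 0.3, -2.6]
opening: 0.411
```

```bash
python3 - <<'E'
from h import *
plan(tgt(HL,YL,.024,-.0323,.0006),toolR(YL));loc(HL,YL)
p=snap('wrist','w9.png')
E
```

```text
clock 10.9 shift mm [-0.3 -0.2 18.4] turn [ 0.08 -0.08  0.03] |d| 0.0184 |w| 0.1 rows min 0.4
F [-0.5  0.3 -2.6] open 0.411
local mm (u,y,n) [-32.5   0.8  42.4] rot err deg [-0.08  0.08 -0.03]
```

View pics/w9.png

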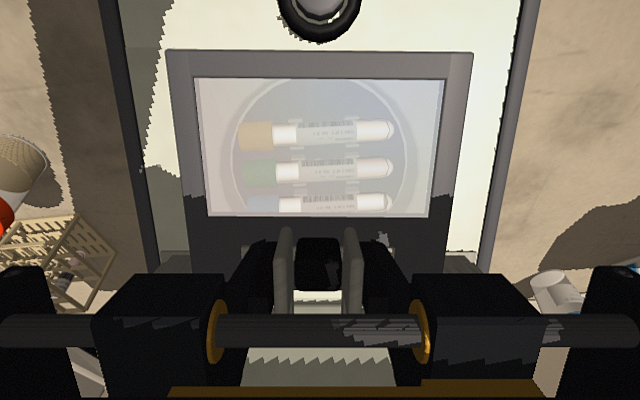

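No contact so far. Going down the last 18 mm.

send_rows(moves=[0,0,0.004,0.1,-0.1,0,0,0,0.008,0.1,-0.1,0,0,0,0.012,0.1,-0.1,0,0,0,0.015,0.1,-0.1,0,0,0,0.017,0.1,-0.1,0])

```text
clock: 11.37
tool_pos: [0.5614, -0.1634, 0.1345]
eef_rot: [0.056, 0.971, -0.014, 0.233]
contact_force: [-0.5, -0.9, -2.9]
opening: 0.416
```

```bash
python3 - <<'E'
from h import *
plan(tgt(HL,YL,.024,-.0323,.0006),toolR(YL));loc(HL,YL)
p=snap('wrist','w10.png')
E
```

```text
clock 11.37 shift mm [-0.3 -0.3  1. ] turn [-0.01  0.01  0.03] |d| 0.0011 |w| 0.0 rows min 0.0
F [-0.5 -0.9 -2.9] open 0.416
local mm (u,y,n) [-32.6   0.9  25. ] rot err deg [ 0.01 -0.01 -0.03]
```

View pics/w10.png

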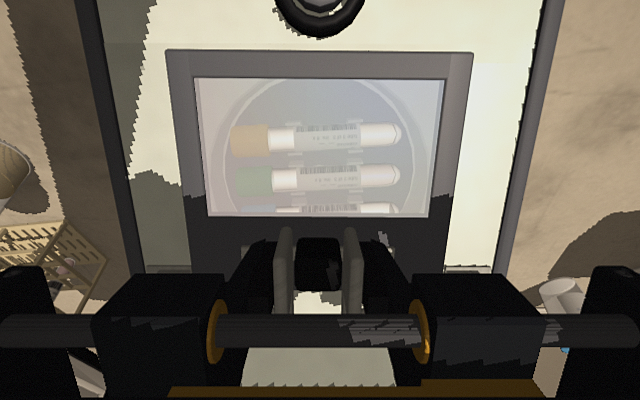

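send_rows(moves=[0,0,0.001,0,0,0,0,0,0.0015,0,0,0,0,0,0.002,0,0,0,0,0,0.0025,0,0,0,0,0,0.0025,0,0,0])

```text
clock: 11.83
tool_pos: [0.5616, -0.1635, 0.134]
eef_rot: [0.056, 0.971, -0.014, 0.234]
contact_force: [-10.2, 1.3, 16.6]
opening: 0.416
```

```bash
python3 - <<'E'
from h import *
plan(tgt(HL,YL,.024,-.0323,.0006),toolR(YL));loc(HL,YL)
p=snap('wrist','w11.png');a=cv2.imread('pics/w5.png');b=cv2.imread('pics/w11.png')
cv2.imwrite('pics/cmp.png',cv2.resize(np.hstack([a[:300],b[:300]]),(800,188*1)))
E
```

```text
clock 11.83 shift mm [-0.4 -0.3  0.5] turn [-0.03  0.07  0.07] |d| 0.0007 |w| 0.1 rows min 0.0
F [-10.2   1.3  16.6] open 0.416
local mm (u,y,n) [-32.7   0.9  24.5] rot err deg [ 0.03 -0.07 -0.07]
```

View pics/w11.png

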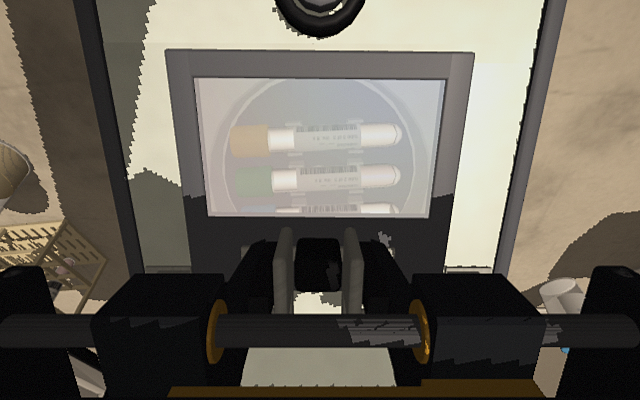

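It's seated: 19 N along the normal, at the same height as when it was home on the other mixer. I'll ease the load and release.

send_rows(moves=[0,0,0.001,0,0,0,0,0,0.0005,0,0,0,0,0,0,0,0,0,0,0,0,0,0,0,0,0,0,0,0,0])

```text
clock: 12.3
tool_pos: [0.5615, -0.1634, 0.1342]
eef_rot: [0.056, 0.971, -0.014, 0.234]
contact_force: [-3.5, 0.4, 5.4]
opening: 0.417
```

send_rows(moves=[0,0,0,0,0,0,0,0,0,0,0,0,0,0,0,0,0,0,0,0,0,0,0,0,0,0,0,0,0,0], claw=-1)

```text
clock: 12.72
tool_pos: [0.562, -0.1635, 0.1342]
eef_rot: [0.056, 0.971, -0.014, 0.234]
contact_force: [0.8, 0.2, 0.4]
opening: 0.766
```

send_rows(moves=[0,0,0,0,0,0,0,0,0,0,0,0,0,0,0,0,0,0,0,0,0,0,0,0,0,0,0,0,0,0])

```text
clock: 13.13
tool_pos: [0.562, -0.1635, 0.1342]
eef_rot: [0.056, 0.971, -0.014, 0.234]
contact_force: [0.2, -0.5, -0.4]
opening: 0.997
```

```bash
python3 - <<'E'
from h import *
loc(HL,YL);print(r.get_state()['opening'],r.get_state()['contact_force'])
p=snap('wrist','w12.png')
E
```

```text
local mm (u,y,n) [-32.3   0.8  24.5] rot err deg [ 0.04 -0.11 -0.08]
0.9966263842240264 [ 0.19383679 -0.49014058 -0.39452704]
```

View pics/w12.png

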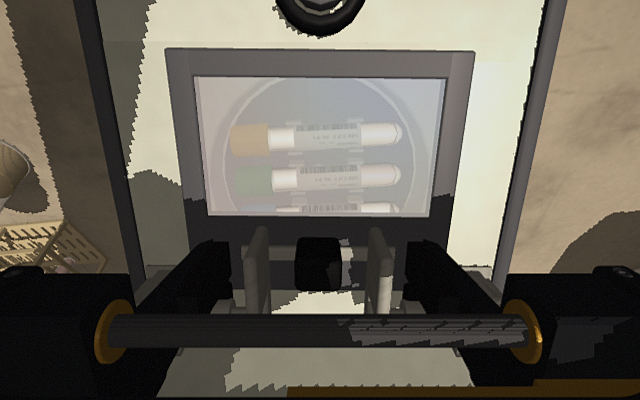

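The tabs have sprung out to columns 257 and 380. I'll retreat along the normal to the earlier viewing distance and check tab spacing and seating.

send_rows(moves=[0,0,-0.03,0,0,0,0,0,-0.06,0,0,0,0,0,-0.09,0,0,0,0,0,-0.12,0,0,0,0,0,-0.142,0,0,0])

```text
clock: 13.6
tool_pos: [0.4967, -0.1558, 0.2623]
eef_rot: [0.056, 0.97, -0.014, 0.234]
contact_force: [0.6, 0.9, -0.2]
opening: 1.001
```

send_rows(moves=[0,0,-0.005,0,0,0,0,0,-0.005,0,0,0,0,0,-0.005,0,0,0,0,0,-0.005,0,0,0,0,0,-0.005,0,0,0])

```text
clock: 14.02
tool_pos: [0.4945, -0.1553, 0.2655]
eef_rot: [0.056, 0.971, -0.014, 0.233]
contact_force: [-0.6, 0.7, 0.3]
opening: 1.004
```

```bash
python3 - <<'E'
from fit import *
from reg import feats
loc(HL,YL)
p=snap('wrist','w13.png');np.save('w13.npy',p,allow_pickle=True)
q=np.load('w1.npy',allow_pickle=True).item()
print('--- empty before');fit(q,HE,YE)
print('--- loaded now');fit(p,HL,YL);feats(p,HL,YL)
im=cv2.resize(cv2.cvtColor(p['image'],cv2.COLOR_RGB2BGR)[50:240,195:445],None,fx=3.1,fy=3.1,interpolation=cv2.INTER_CUBIC);cv2.imwrite('pics/w13z.png',im)
E
```

```text
local mm (u,y,n) [-33.2   1.2 172.3] rot err deg [ 0.   -0.05 -0.07]
--- empty before
plate plane slopes deg [-0.51 -0.09] h at (-.09,0) -0.0099
side edge -0.02 deg; y at mid -0.0668
side edge -0.23 deg; y at mid 0.0672
plate y centre 0.0002 width 0.134
lower edge 1.03 -0.1351
tab top 293 [[-0.0484, -0.0308, 0.0226], [-0.0338, -0.0275, 0.0282], [-0.016, -0.0248, 0.0298]]
tab top 293 [[-0.0482, 0.0251, 0.0224], [-0.0333, 0.0277, 0.0281], [-0.016, 0.0311, 0.0298]]
--- loaded now
plate plane slopes deg [-0.46 -0.09] h at (-.09,0) -0.0099
side edge -0.17 deg; y at mid -0.067
side edge -0.54 deg; y at mid 0.067
plate y centre 0.0 width 0.1339
lower edge 1.39 -0.1355
tab top 287 [[-0.0491, -0.0312, 0.0222], [-0.0337, -0.0279, 0.0281], [-0.0167, -0.0252, 0.0299]]
tab top 282 [[-0.0488, 0.0246, 0.0231], [-0.0331, 0.0273, 0.0281], [-0.0167, 0.0307, 0.0298]]
deck plane slopes deg [ 0.07 -0.05] h(-.1,0) -0.017
deck edge -0.52 -0.105
deck edge 0.5 0.1057
deck yc 0.0002
key n 1817 hmax [0.0134 0.0217 0.0222]
key top 580 [[-0.1655, -0.0097, 0.0029], [-0.1554, 0.0001, 0.0039], [-0.1455, 0.0106, 0.0055]] mid [-0.1556  0.0002  0.0044]
ear 744 [[-0.0178, -0.0955, 0.0062], [-0.0009, -0.0861, 0.0098], [0.0173, -0.0713, 0.0185]]
ear 700 [[-0.0174, 0.0714, 0.0062], [0.0, 0.0878, 0.0098], [0.018, 0.0957, 0.0182]]
col front n 3759 [[0.0057, -0.0763, -0.0196], [0.0187, -0.0004, -0.006], [0.0252, 0.0762, 0.0089]]
```

View pics/w13z.png

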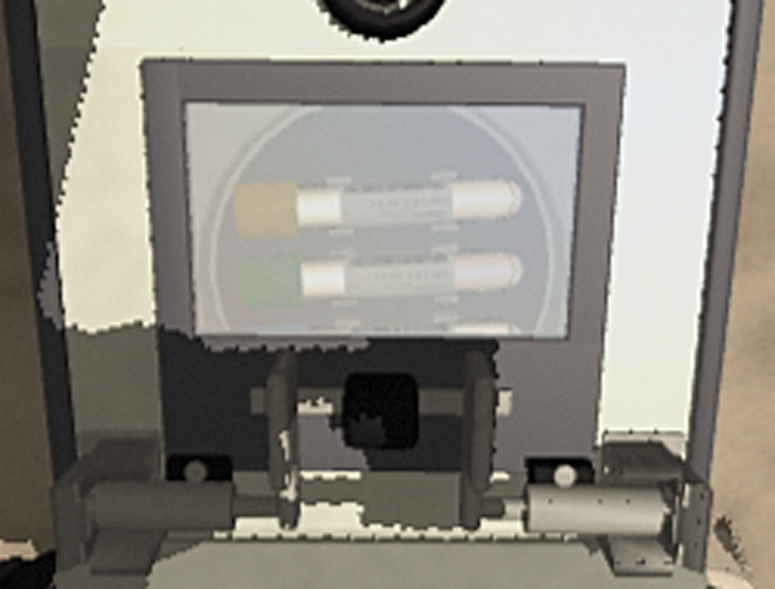

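The cover sits exactly as it did on the empty mixer: tab spacing is 61.9 mm and the plate height and centre are the same, so both pins are out. Now the start key.

```bash
python3 - <<'E'
from h import *
plan(tgt(HL,YL,.06,-.1555,.0002),toolR(YL))
E
```

```text
clock 14.07 shift mm [122.3  -0.8 112.3] turn [-0.    0.05  0.07] |d| 0.1661 |w| 0.1 rows min 4.0
F [-0.5  0.1 -0.3] open 1.001
```

send_rows(moves=[0.035,0,0.02,0,0,0,0.07,0,0.045,0,0,0,0.1,-0.001,0.07,0,0,0,0.122,-0.001,0.092,0,0,0,0.122,-0.001,0.112,0,0,0], claw=1, grip_force=6)

```text
clock: 14.48
tool_pos: [0.436, -0.1493, 0.1093]
eef_rot: [0.057, 0.971, -0.012, 0.233]
contact_force: [0.7, -0.2, 0.8]
opening: 0.645
```

send_rows(moves=[0,0,0,0,0,0,0,0,0,0,0,0,0,0,0,0,0,0,0,0,0,0,0,0,0,0,0,0,0,0])

```text
clock: 14.9
tool_pos: [0.4365, -0.1496, 0.1103]
eef_rot: [0.057, 0.97, -0.013, 0.234]
contact_force: [0.0, 0.1, -0.1]
opening: 0.262
```

```bash
python3 - <<'E'
from h import *
plan(tgt(HL,YL,.0295,-.1555,.0002),toolR(YL));loc(HL,YL)
snap('wrist','w14.png');snap('side','s14.png')
E
```

```text
clock 14.9 shift mm [-0.   0.  31.1] turn [ 0.08  0.11 -0.05] |d| 0.0311 |w| 0.1 rows min 0.7
F [ 0.   0.1 -0.1] open 0.262
local mm (u,y,n) [-155.6    0.2   60.6] rot err deg [-0.08 -0.11  0.05]
```

View pics/w14.png

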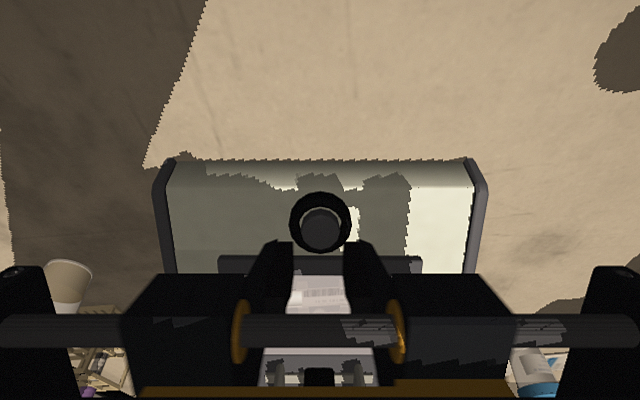

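View pics/s14.png

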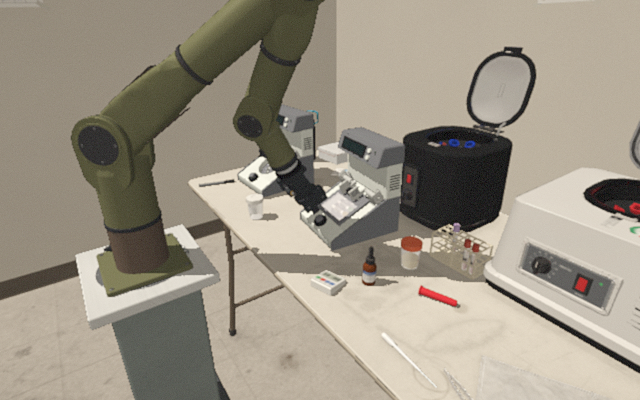

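send_rows(moves=[0,0,0,0,0,0,0,0,0.003,0,0,0,0,0,0.012,0,0,0,0,0,0.02,0,0,0,0,0,0.027,0,0,0])

```text
clock: 15.42
tool_pos: [0.4494, -0.1511, 0.0854]
eef_rot: [0.057, 0.97, -0.013, 0.234]
contact_force: [0.1, 0.3, 0.0]
opening: 0.008
```

send_rows(moves=[0,0,0.001,0,0,0,0,0,0.003,0,0,0,0,0,0.005,0,0,0,0,0,0.007,0,0,0,0,0,0.008,0,0,0])

```text
clock: 15.83
tool_pos: [0.4528, -0.1515, 0.0783]
eef_rot: [0.057, 0.97, -0.013, 0.234]
contact_force: [-0.6, -0.4, 4.7]
opening: 0.006
```

```bash
python3 - <<'E'
from h import *
plan(tgt(HL,YL,.0225,-.1555,.0002),toolR(YL));loc(HL,YL)
snap('wrist','w15.png')
E
```

```text
clock 15.83 shift mm [0.  0.  2.1] turn [ 0.07  0.12 -0.04] |d| 0.0021 |w| 0.1 rows min 0.0
F [-0.6 -0.4  4.7] open 0.006
local mm (u,y,n) [-155.5    0.2   24.6] rot err deg [-0.07 -0.12  0.04]
```

View pics/w15.png

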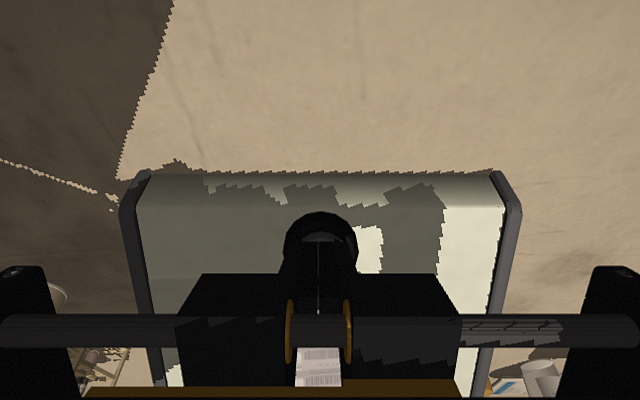

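Force is 4.7 N, so the key is nearly in. Pressing on to the hard stop.

send_rows(moves=[0,0,0.001,0,0,0,0,0,0.002,0,0,0,0,0,0.003,0,0,0,0,0,0.0035,0,0,0,0,0,0.0035,0,0,0])

```text
clock: 16.3
tool_pos: [0.4532, -0.1515, 0.0773]
eef_rot: [0.055, 0.97, -0.013, 0.235]
contact_force: [-10.3, -1.6, 26.8]
opening: 0.004
```

```bash
python3 - <<'E'
from h import *
loc(HL,YL);s=r.get_state();print(s['contact_force']@deckframe(YL))
E
```

```text
local mm (u,y,n) [-155.6    0.2   23.5] rot err deg [-0.06 -0.22 -0.13]
[ 3.2173175  -2.75193774 28.43916731]
```

Hard stop: 28 N after exactly 6 mm of travel. Letting go and backing off.

send_rows(moves=[0,0,-0.004,0,0,0,0,0,-0.02,0,0,0,0,0,-0.05,0,0,0,0,0,-0.09,0,0,0,0,0,-0.13,0,0,0])

```text
clock: 16.72
tool_pos: [0.4258, -0.1492, 0.1536]
eef_rot: [0.058, 0.97, -0.014, 0.235]
contact_force: [0.0, -0.2, -1.5]
opening: 0.005
```

```bash
python3 - <<'E'
from h import *
plan(tgt(HL,YL,.172,-.0321,.001),toolR(YL));loc(HL,YL)
E
```

```text
clock 16.72 shift mm [-113.6    2.1  -67.6] turn [-0.07  0.23 -0.23] |d| 0.1322 |w| 0.3 rows min 3.2
F [ 0.  -0.2 -1.5] open 0.005
local mm (u,y,n) [-145.5   -0.7  103.9] rot err deg [ 0.07 -0.23  0.23]
```

send_rows(moves=[-0.01,0,-0.04,0,0,0,-0.04,0,-0.065,0,0,0,-0.075,0.001,-0.068,0,0,0,-0.105,0.002,-0.068,0,0.2,-0.2,-0.113,0.002,-0.068,0,0.2,-0.2], claw=-1)

```text
clock: 17.13
tool_pos: [0.5, -0.1562, 0.2698]
eef_rot: [0.058, 0.97, -0.014, 0.237]
contact_force: [0.1, -1.1, 0.8]
opening: 0.357
```

send_rows(moves=[0,0,0,0,0,0,0,0,0,0,0,0,0,0,0,0,0,0,0,0,0,0,0,0,0,0,0,0,0,0])

```text
clock: 17.55
tool_pos: [0.4987, -0.1561, 0.2688]
eef_rot: [0.057, 0.97, -0.014, 0.236]
contact_force: [-0.0, 0.3, 0.1]
opening: 0.736
```

send_rows(moves=[0,0,0,0,0,0,0,0,0,0,0,0,0,0,0,0,0,0,0,0,0,0,0,0,0,0,0,0,0,0])

```text
clock: 17.97
tool_pos: [0.4987, -0.1561, 0.2687]
eef_rot: [0.057, 0.97, -0.014, 0.236]
contact_force: [-0.1, -0.1, 0.0]
opening: 0.996
```

```bash
python3 - <<'E'
from fit import *
from reg import feats
loc(HL,YL);p=snap('wrist','w16.png');fit(p,HL,YL);feats(p,HL,YL)
q=snap('scene','c16.png');print(r.get_state()['contact_force'],r.get_state()['clock'])
for n in ['cup_mid','bottle_mid']:
    l=imaging.pinpoint(n,q);print(n,[(round(a['score'],2),[round(a['point'][0]*640,1),round(a['point'][1]*400,1)]) for a in l[:2]])
E
```

```text
local mm (u,y,n) [-28.    0.9 173.3] rot err deg [ 0.08 -0.38  0.1 ]
plate plane slopes deg [-0.47 -0.08] h at (-.09,0) -0.0099
side edge -0.35 deg; y at mid -0.067
side edge -0.25 deg; y at mid 0.0671
plate y centre 0.0 width 0.134
lower edge 1.35 -0.135
tab top 281 [[-0.0491, -0.0313, 0.0227], [-0.0341, -0.028, 0.0283], [-0.0168, -0.0252, 0.0303]]
tab top 284 [[-0.0488, 0.0247, 0.0224], [-0.0331, 0.0274, 0.0282], [-0.0163, 0.0309, 0.03]]
deck plane slopes deg [-0.01 -0.05] h(-.1,0) -0.0169
deck edge -0.94 -0.1054
deck edge 0.35 0.1056
deck yc 0.0002
key n 1893 hmax [0.0132 0.0215 0.0222]
key top 594 [[-0.1655, -0.0096, 0.0029], [-0.1555, 0.0, 0.0039], [-0.1453, 0.0104, 0.0055]] mid [-0.1555  0.0004  0.0044]
ear 933 [[-0.0177, -0.0991, 0.0062], [0.0027, -0.0862, 0.0096], [0.0287, -0.0711, 0.0184]]
ear 879 [[-0.0174, 0.0712, 0.0061], [0.0032, 0.0874, 0.0095], [0.0288, 0.0986, 0.0181]]
col front n 4848 [[0.0058, -0.0766, -0.0191], [0.0206, -0.0001, -0.0019], [0.0287, 0.0764, 0.0111]]
[0.18847968 0.3332964  0.68677345] 18.0667
cup_mid [(0.7, [425.1, 268.7])]
bottle_mid [(0.51, [388.0, 288.8]), (0.22, [360.2, 201.2])]
```

View pics/w16.png

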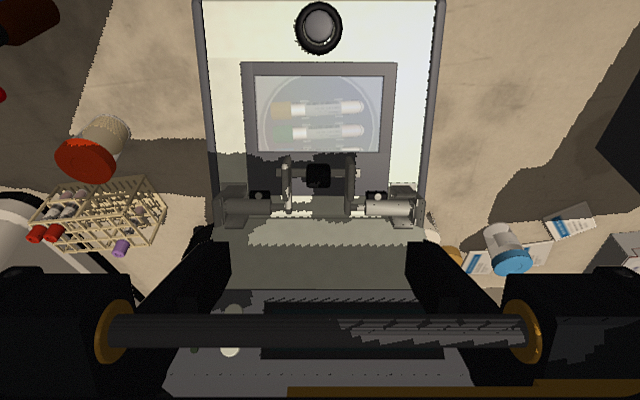

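View pics/c16.png

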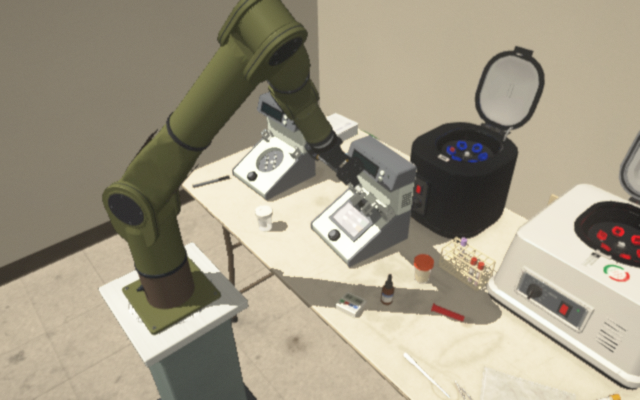

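The cover is home at (318,110), the key is back out at (318,27), and the cup and bottle haven't moved. I'll back off a little before handing in.

send_rows(moves=[0.02,0,-0.01,0,0,0,0.04,0,-0.02,0,0,0,0.06,0,-0.03,0,0,0,0.07,0,-0.03,0,0,0,0.07,0,-0.03,0,0,0])

```text
clock: 18.58
tool_pos: [0.4208, -0.1472, 0.2623]
eef_rot: [0.057, 0.97, -0.015, 0.235]
contact_force: [0.2, -0.1, -0.0]
opening: 1.0
```

send_rows(moves=[0,0,0,0,0,0,0,0,0,0,0,0,0,0,0,0,0,0,0,0,0,0,0,0,0,0,0,0,0,0])

```text
clock: 19.0
tool_pos: [0.4214, -0.1471, 0.2625]
eef_rot: [0.057, 0.97, -0.015, 0.235]
contact_force: [-1.0, 0.5, -0.2]
opening: 0.997
```

```bash
python3 -c "
from h import *
print(r.get_state()['contact_force'],r.get_state()['qd'].round(3));print(r.finish_job())"
```

```text
[-1.04864835  0.45929239 -0.2220454 ] [ 0.001 -0.002 -0.002  0.005  0.001  0.001 -0.002]
the job is handed in; nothing more can be done
None
```

The guard cover is now on the mixer that holds the tubes. I pressed that mixer's start key fully in, let it go and handed the job in at about 19 s of the 58 s allowed.

- **Moving the cover:** I squeezed the two tabs to the stop, lifted the cover along the deck normal and lowered it the same way onto the loaded mixer. It seated with about 19 N of downward push, and then I released the tabs.
- **Cover check:** From the wrist camera, the cover's height and centre on the loaded mixer match what I measured on the empty one, to within 0.5 mm. The tabs are back to about 62 mm apart, so I take both pins to be fully out; I didn't see the pins in the ears directly.
- **Start key:** The key reached its hard stop after about 6 mm of travel, at 28 N. Afterwards its top was back at its original height.
- **Everything else:** I never went near the empty mixer's key, and the cup and bottle look unmoved in the last picture. The robot ended clear of everything, with readings of only about 1 N, which is noise.

No check failed. The one inconsistent measurement was the cover's lower edge: its position from depth varied by up to about 7 mm with viewing distance. I put that down to the measuring method. Viewed from the same distance on both mixers, the readings agreed within 0.5 mm.

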